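# Build up the specimen stack on the keyed abrasion spindle

## Robot

A 7-joint arm with a two-finger parallel gripper is mounted at the origin on a cart in front of the work surface, level with it; the furniture and walls round the work are solid. World frame = base frame: x ahead of the robot, y to its left, z up, the work surface at z = 0. Lengths are in m, angles in rad, forces in N, time in s.
With the tool pointing down it reaches from about 0.4 to 0.85 m from the base axis. Payload 10.4 kg.
Tool frame: the origin (TCP) lies midway between the tips of the shut fingers; the grasp point (between the pads) lies 19 mm behind it (manip.tcp_to_grasp is the distance from the TCP to the grasp point, in m); x points along the fingers, y is the direction in which the jaws open and shut, and the axes are right-handed (so a half turn about x gives the same grasp; the last joint's range is limited). The gripper opens to 85 mm and grips with 20 to 120 N. Pads are 22 mm wide; open, the fingers measure 114 mm over their backs; the gripper's body (76 mm by 85 mm) begins 54 mm behind the grasp point. The pads swing forward as they close: fully open they stand 13 mm farther back than shut.
Start: joints at [-1.166, 0.332, -0.065, 1.46, 0.022, 1.35, -0.088], TCP at [0.259, 0.569, 0.231] pointing down, gripper open.
Joint ranges: [-2.6, 2.6], [-0.5, 2.12], [-1.47, 1.34], [0.16, 2.42], [-1.27, 4.41], [0.06, 2.06], [-2.6, 2.6]. Speed limits (rad/s): [2.22, 2.22, 2.79, 2.79, 3.14, 3.14, 3.14].

## Interface

Orientations are given as a unit quaternion [x, y, z, w].
In Python, from workcell import monitor, viewer, manip gives the robot as it stands. The module is installed in compiled form; this text tells all that it offers.
- The arm moves only by the tool send_rows, never from a script. Its arguments are lists of equal length, an entry for each row: "grip": the closure in counts, from 0 (fully open) to 255 (shut); "offset": the shift along the tool's x, y, z in mm, a list of three; "twist": the turn about the tool's x in degrees. In form: {"grip": [grip, ...], "offset": [[tx, ty, tz], ...], "twist": [twist, ...]}. A call has exactly 5 rows; each row is the pose to reach, as a shift and turn from the pose commanded when the call began, along the tool's axes at that moment; what a row does not reach only later rows make up. A row lasts 1/12 s, in which the tool goes at most 41.7 mm and 7.16 degrees, less where a joint would pass 70% of its speed; a pose out of reach is approached as far as the arm can. A call with a gripper value outside its range is refused whole. The fingers move at their own pace and stop on an object; "newtons" is the grip in N (left out, the last holds). Time passes only in rows, so rows that repeat a pose let the fingers close, or fill a call up. It gives the time, the measured TCP pose, the force and the opening at its end, in the units of the state.
- monitor.get_obs(): the state, without advancing time (a new reading comes with each control period).
- viewer.camera(name): name is "scene" or "top"; returns (picture, depth): 384x512x3 uint8, blue, green, red; 384x512 float32, m along the optical axis (not along the pixel's ray), 0 where there is no reading.
- viewer.camera_model(name): a dict with "camera_matrix" (3x3 intrinsics, pixels), "R" (3x3) and "t" (3): a world point X has camera coordinates R X + t. Camera axes: x right, y down, z forward; pixel columns grow to the right and rows downward; lengths in m; the calibration is good to about 2 mm. A picture is of the moment at which its call begins. camera_model takes no time and is no camera call.
- manip.hand_in(): hands the job in, once; it reports no verdict.
Trained networks look in the newest picture that a camera, given by its name, has taken for a name from the list of things; names that differ only in an ending like _2 or _b are one class to them, and where a whole thing is asked for, a point or a joint stands for the part that bears it (a point fixed in the world has none). Each returns a list of dicts, best first, with "score" (0 to 1); they miss things now and then, are a little off and sometimes report something else, mostly with a low value. They report only what shows in the picture. A call takes as long as a camera call. They do not tell look-alikes from the thing itself.
- viewer.recognise(target, camera): "box" ([left, top, width, height] in pixels, round what is visible of it).
- viewer.regions_of(target, camera): "region" (384x512 bool, what is visible of it) and "box" ([left, top, width, height] in pixels, round what is visible of it).
- viewer.spot_point(target, camera): "position" ([column, row] in pixels: a listed point, or the origin of a listed thing).
The state is a dict: "clock": time; "joint_pos": joint angles; "joint_velocities": joint speeds; "tau": joint torques, N m; "position": TCP position; "ee_rot": TCP orientation; "ft_force": force on the tool from outside, world axes, zero at the start; "torque": the same for the moment, N m; "grip_width": opening from 0.0 (shut) to 1.0 (fully open).
Only numpy, scipy, OpenCV 4.12 (cv2) and the standard library are available. Lean on these libraries where they do the work, as an engineer would, in place of code of your own. Each camera call takes 0.05 s, during which the arm holds its last target.

## Task

Set up the small rotary abrasion drive for a run. Seat the steel hub whose two keyways line up with the spindle's keys fully down on it, then over the thin post lay the rubber backing disc, on it the laminate coupon (light decor face up, as it lies) and last the brass hold-down weight, each lying flat on the one before. Leave the hub that does not fit, the screw pot and the black tile where they are.

Things in the scene. Friction and masses are not known exactly. Their poses are not given: they have to be found in the camera images.
- drive_stand: Rotary drive stand, fixed to the table: white box 110 (x) x 100 (y) mm, top 36 mm above the table, blue panel on its front (-x) side, upright steel spindle in the middle. Origin at the table under the spindle axis.
- spindle_seat (a point): Seat on the spindle axis, 38 mm above the table; the hub's underside rests here. Axes as drive_stand. From the seat up: journal 22 mm in diameter, 12.5 mm high, with two opposite dark keys along this frame's +x and -x (8 mm wide, out to 18 mm from the axis, 11.5 mm high), then a cone to a post 10 mm in diameter with a tapered tip (5 mm across) 50 mm above the seat.
- hub_opposite: The hub that fits: loose steel, 0.28 kg, 20 mm high. Platen (upper 10 mm) 60 mm in diameter with two flats 54 mm apart that face its +y and -y; boss 48 mm in diameter below. Bore 27 mm with two opposite keyways, along its +x and -x, 13 mm wide, out to 20.5 mm from the axis. Origin at the centre of the underside; a half turn makes no difference.
- hub_quarter: The hub that does not fit. Like hub_opposite in size, flats and material, but its two keyways lie a quarter turn apart, along its +x and +y. Leave it where it lies.
- backing_disc: Loose black hard-rubber backing disc, 62 mm in diameter, 6 mm thick, with a round centre hole 14 mm in diameter. Origin at the centre of the underside, z up.
- coupon: Loose laminate-floor coupon, square 64 x 64 mm with clipped corners, 8 mm thick, light wood decor on top, round centre hole 14 mm in diameter. Origin at the centre of the underside, x and y along its sides, z up.
- hold_down_weight: Loose brass hold-down weight, 0.26 kg, a round collar 44 mm in diameter and 24 mm high with a groove and a centre hole 14 mm in diameter. Origin at the centre of the underside, z up.
- screw_pot: Bystander: white pot with green lid between the aluminium case and the pencil tester, 45 mm in diameter, 43 mm high, loose, origin at the centre of its underside. Not to be moved.
- black_tile: Bystander: black glass tile in its frame, 62 x 88 x 13 mm, loose, origin at the centre of its underside. Not to be moved.
Not all that is in view belongs to the job. Several things have the shape of the backing_disc; the one meant has the colours described above.

How it is judged:
On the way, in this order (a step that is already met when the one before it is completed fails the run):
1. the hub with opposite keyways is fully down on the spindle seat (horizontal distance between hub_opposite and spindle_seat below 0.004 m and z of hub_opposite in the frame of spindle_seat between -0.002 and 0.002 m and angle between hub_opposite's own z axis and vertical below 0.07 rad), for 0.2 s.
2. the rubber disc lies flat on the hub (horizontal distance between backing_disc and spindle_seat below 0.004 m and z of backing_disc in the frame of spindle_seat between 0.0175 and 0.0225 m and angle between backing_disc's own z axis and vertical below 0.07 rad), for 0.2 s.
3. the coupon lies flat on the rubber disc (horizontal distance between coupon and spindle_seat below 0.004 m and z of coupon in the frame of spindle_seat between 0.0235 and 0.0285 m and angle between coupon's own z axis and vertical below 0.07 rad), for 0.2 s.
4. the brass weight stands on the coupon (horizontal distance between hold_down_weight and spindle_seat below 0.004 m and z of hold_down_weight in the frame of spindle_seat between 0.031 and 0.037 m and angle between hold_down_weight's own z axis and vertical below 0.07 rad), for 0.2 s.
At the end, for the whole second after the job is handed in: All four parts are released and at rest on the spindle, each within 4 mm of its axis and tilted less than 0.07 rad: hub_opposite with its underside on the seat (within 2 mm), backing_disc with its underside 20 mm (+-2.5), coupon 26 mm (+-2.5) and hold_down_weight 34 mm (+-3) above the seat (all of step 1 and all of step 2 and all of step 3 and all of step 4 and linear speed of each of hub_opposite, backing_disc, coupon, hold_down_weight below 0.02 m/s); the robot touches nothing.
It fails at once if the hub that does not fit is moved more than 30 mm (distance of hub_quarter from where it was at the start of the episode above 0.03 m).
It fails at once if the screw pot is moved more than 30 mm (distance of screw_pot from where it was at the start of the episode above 0.03 m).
It fails at once if the black tile is moved more than 30 mm (distance of black_tile from where it was at the start of the episode above 0.03 m).
It also fails if it takes over 115 s, if anything falls off the work surface, if the arm or the gripper's body presses on something with over 40 N, if the wrist force passes 120 N, or if a joint passes its speed limit or range.

## Working session

There is one attempt and no reset: what is moved stays moved. The work goes in short steps, Python scripts to look and compute and a tool call to move; the robot and the scene stay as the last step left them, time stands still between calls to the robot, and variables do not carry over. Pictures are saved under pics/ and viewed, and the job is handed in when it is done.

Besides the shell and the picture viewer there is one more tool, called as name(argument=value, ...), one argument or row to a line, values as JSON. send_rows: Moves the arm, as the interface text tells. Its arguments: {"type":"object","properties":{"grip":{"type":"array","items":{"type":"number"}},"offset":{"type":"array","items":{"type":"array","items":{"type":"number"}}},"twist":{"type":"array","items":{"type":"number"}},"newtons":{"type":"number"}},"required":["grip","offset","twist"]}

```bash
mkdir -p pics; ls; cat > h.py <<'E'
import numpy as np, cv2
from workcell import monitor, viewer, manip
def M(n):
    m=viewer.camera_model(n); return np.array(m['camera_matrix']),np.array(m['R']),np.array(m['t'])
def unproj(n,u,v,d):
    K,R,t=M(n); c=np.array([(u-K[0,2])/K[0,0]*d,(v-K[1,2])/K[1,1]*d,d]); return R.T@(c-t)
def atz(n,u,v,z):
    K,R,t=M(n); r=R.T@np.array([(u-K[0,2])/K[0,0],(v-K[1,2])/K[1,1],1]); o=-R.T@t
    return o+r*(z-o[2])/r[2]
def proj(n,X):
    K,R,t=M(n); c=K@(R@np.array(X)+t); return c[:2]/c[2]
def cloud(n,depth):
    K,R,t=M(n); v,u=np.mgrid[:384,:512]; c=np.stack([(u-K[0,2])/K[0,0]*depth,(v-K[1,2])/K[1,1]*depth,depth],-1)
    return (c-t)@R
E
python3 - <<'E'
from h import *
for n in ['scene','top']:
    p,d=viewer.camera(n); np.savez(f'/tmp/{n}0.npz',p=p,d=d)
    cv2.imwrite(f'pics/{n}0.png',cv2.resize(p,None,fx=1.5,fy=1.5,interpolation=cv2.INTER_CUBIC))
    K,R,t=M(n); print(n,K.round(1).tolist(),(-R.T@t).round(3),R.round(2).tolist())
o=monitor.get_obs(); print(o); print(manip.tcp_to_grasp)
E
```

```text
pics
scene [[462.6, 0.0, 254.0], [0.0, 462.6, 186.5], [0.0, 0.0, 1.0]] [ 0.096 -0.997  1.338] [[0.9, -0.43, -0.01], [-0.33, -0.69, -0.65], [0.27, 0.59, -0.76]]
top [[450.6, 0.0, 261.6], [0.0, 450.6, 194.3], [0.0, 0.0, 1.0]] [ 0.374 -0.013  1.26 ] [[-0.02, -1.0, 0.0], [-0.99, 0.02, -0.15], [0.15, -0.01, -0.99]]
{'clock': 0.1, 'joint_pos': array([-1.16561914,  0.33281535, -0.06473189,  1.46086058,  0.02158468,
        1.34990528, -0.08852359]), 'joint_velocities': array([ 0.00098026, -0.00138704,  0.00073537, -0.00179015, -0.00180209,
        0.00200112, -0.00104281]), 'tau': array([ 8.81700580e-04, -6.26738262e+01,  4.88074974e-02, -3.92425954e+01,
        1.62147603e-02,  6.98536591e-03, -8.46680064e-05]), 'position': array([0.25912041, 0.5683797 , 0.23058985]), 'ee_rot': array([ 0.14963437,  0.69108091, -0.1505331 ,  0.69090992]), 'ft_force': array([ 0.27226401,  0.15702844, -0.90164293]), 'torque': array([ 0.03988778, -0.03651269,  0.02436604]), 'grip_width': 1.0021351847987958}
0.0187
```

View pics/scene0.png

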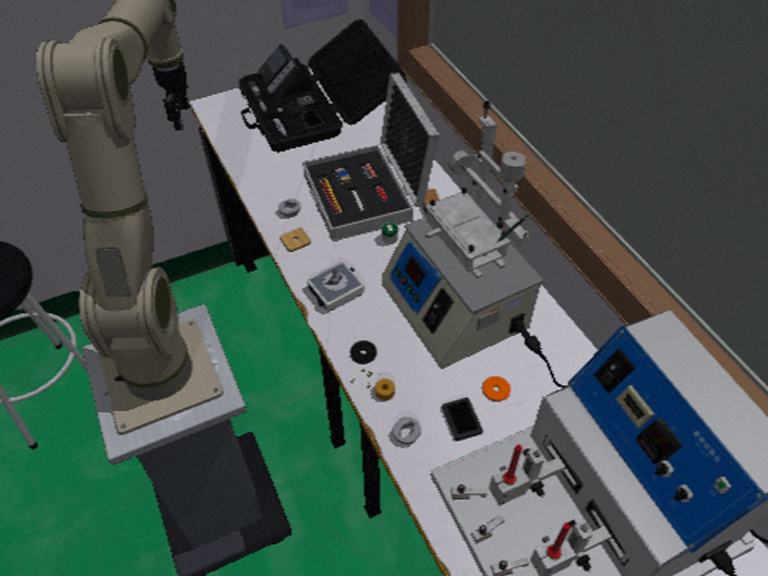

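View pics/top0.png

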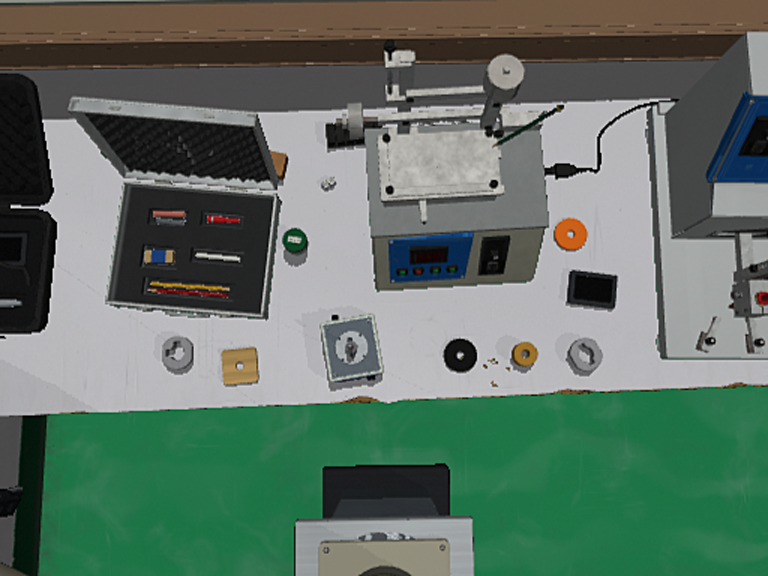

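The top view shows the stand at (351,349) in 1.5x pixels. Two hubs are at (177,355) and (585,357), the black disc is at (460,355) (the orange look-alike at (570,234) is excluded by its colour), the coupon is at (240,366) and the weight at (524,354). I'll enlarge these to confirm.

```bash
python3 - <<'E'
from h import *
z=np.load('/tmp/top0.npz');p,d=z['p'],z['d']
def crop(c,r,s=25): return cv2.resize(p[r-s:r+s,c-s:c+s],(380,280) if 0 else (280,280),interpolation=cv2.INTER_CUBIC)
a=np.hstack([crop(118,236),crop(390,237)]);b=np.hstack([crop(234,232),crop(307,237)])
cv2.imwrite('pics/crop0.png',np.vstack([a,b]))
C=cloud('top',d)
for nm,c,r in [('hubL',118,236),('hubR',390,237),('stand',234,232),('disc',307,237),('coupon',160,244),('weight',350,236)]:
    P=C[r-30:r+30,c-30:c+30]; print(nm,'z max',np.percentile(P[...,2],[5,50,95,99.5]).round(4))
for n in ['hub_opposite','hub_quarter','backing_disc','coupon','hold_down_weight','drive_stand']:
    for x in viewer.regions_of(n,'top')[:3]:
        m=x['region']; Q=C[m]; print(n,round(x['score'],2),x['box'],np.median(Q,0).round(4),Q[:,2].max().round(4))
E
```

```text
hubL z max [-0.0031  0.0011  0.0295  0.07  ]
hubR z max [-7.934e-01 -2.000e-04  1.920e-02  2.440e-02]
stand z max [-0.0031  0.0031  0.0405  0.0861]
disc z max [-0.0046  0.0003  0.0068  0.0204]
coupon z max [-5.2000e-03  9.0000e-04  9.7000e-03  1.2598e+00]
weight z max [-0.0055 -0.0001  0.0207  0.028 ]
hub_opposite 0.7 [378.6, 224.4, 22.0, 24.3] [ 0.4365 -0.3733  0.0196] 0.0272
hub_opposite 0.62 [188.4, 153.5, 15.4, 17.7] [0.6523 0.1574 0.0414] 0.0481
hub_quarter 0.78 [108.6, 224.9, 15.6, 22.3] [0.4525 0.3749 0.0204] 1.2598
backing_disc 0.69 [367.8, 145.3, 24.4, 21.5] [ 0.6648 -0.3628  0.0056] 1.2598
backing_disc 0.54 [293.5, 228.5, 24.3, 21.8] [ 0.4394 -0.144   0.0058] 1.2598
backing_disc 0.2 [215.1, 211.8, 37.8, 43.0] [0.4526 0.0542 0.0367] 1.2598
coupon 0.88 [147.8, 232.6, 24.3, 20.5] [0.4291 0.2616 0.0084] 1.2598
hold_down_weight 0.5 [343.1, 226.7, 15.7, 17.6] [ 0.4397 -0.2611  0.0232] 0.0297
drive_stand 0.72 [213.8, 210.1, 41.3, 46.9] [0.4537 0.0545 0.0365] 1.2598
```

View pics/crop0.png

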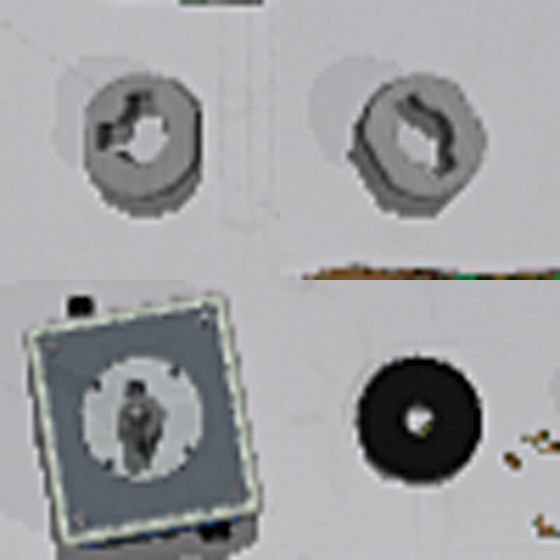

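Confirmed by crop: the right hub at (390,237) native pixels has opposite keyways, so it is the one that fits. The left one at (118,236) has quarter-turn keyways. The black disc is at (307,237). Next I'll fit precise poses by edge matching in both cameras.

```bash
cat > fit.py <<'E'
from h import *
from scipy.optimize import minimize
def circ(r,z,n=90):
    a=np.linspace(0,2*np.pi,n,endpoint=False); return np.c_[r*np.cos(a),r*np.sin(a),0*a+z]
def poly(pts,z,n=120):
    pts=np.array(pts,float); q=np.vstack([pts,pts[:1]]); L=np.r_[0,np.cumsum(np.hypot(*np.diff(q,axis=0).T))]
    s=np.linspace(0,L[-1],n,endpoint=False); return np.c_[np.interp(s,L,q[:,0]),np.interp(s,L,q[:,1]),0*s+z]
def platen(z):
    c=circ(.03,z,120); c[:,1]=np.clip(c[:,1],-.027,.027); return c
def bore(z):
    a=np.linspace(0,2*np.pi,360,endpoint=False); R=np.full(360,.0135)
    k=np.abs(np.sin(a))*.0001
    for i,t in enumerate(a):
        c,s=abs(np.cos(t)),abs(np.sin(t))
        r=min(.0205/max(c,1e-6),.0065/max(s,1e-6)); R[i]=max(.0135,r)
    return np.c_[R*np.cos(a),R*np.sin(a),0*a+z][::3]
def sq(hx,hy,z): return poly([(hx,hy),(-hx,hy),(-hx,-hy),(hx,-hy)],z)
def clip(h,c,z): return poly([(h,h-c),(h-c,h),(-h+c,h),(-h,h-c),(-h,-h+c),(-h+c,-h),(h-c,-h),(h,-h+c)],z)
def models(z0=0):
    return dict(hub=[platen(z0+.02),bore(z0+.02)],disc=[circ(.031,z0+.006),circ(.007,z0+.006,40)],
     coupon=[clip(.032,.004,z0+.008),circ(.007,z0+.008,40)],weight=[circ(.022,z0+.024),circ(.007,z0+.024,40)],
     stand=[sq(.055,.05,.036)])
def grads(p):
    g=cv2.GaussianBlur(p,(0,0),0.8).astype(np.float32)
    return cv2.Sobel(g,cv2.CV_32F,1,0)/8,cv2.Sobel(g,cv2.CV_32F,0,1)/8
def score(par,curves,cams,G):
    x,y,a=par; tot=0
    Rz=np.array([[np.cos(a),-np.sin(a),0],[np.sin(a),np.cos(a),0],[0,0,1]])
    for n in cams:
        K,R,t=cams[n]
        for c in curves:
            X=c@Rz.T+[x,y,0]; q=(X@R.T+t)@K.T; uv=(q[:,:2]/q[:,2:]).astype(np.float32)
            T=np.roll(uv,-1,0)-np.roll(uv,1,0); T/=np.linalg.norm(T,axis=1,keepdims=True)+1e-9
            gx=cv2.remap(G[n][0],uv[:,0],uv[:,1],cv2.INTER_LINEAR).reshape(-1,3);gy=cv2.remap(G[n][1],uv[:,0],uv[:,1],cv2.INTER_LINEAR).reshape(-1,3)
            d=np.abs(gx*T[:,1:]-gy*T[:,:1]).mean(1)
            tot+=np.minimum(d,25).mean()
    return -tot
def fit(curves,names,imgs,x0,y0,a0s,R=.008):
    cams={n:M(n) for n in names}; G={n:grads(imgs[n]) for n in names}
    best=None
    for a in a0s:
        for dx in np.arange(-R,R+1e-6,.002):
            for dy in np.arange(-R,R+1e-6,.002):
                s=score((x0+dx,y0+dy,a),curves,cams,G)
                if best is None or s<best[0]: best=(s,(x0+dx,y0+dy,a))
    b=best[1]; sim=np.array([b,(b[0]+.002,b[1],b[2]),(b[0],b[1]+.002,b[2]),(b[0],b[1],b[2]+.1)])
    r=minimize(score,b,(curves,cams,G),method='Nelder-Mead',options=dict(initial_simplex=sim,xatol=1e-5,fatol=1e-4))
    return r.x,r.fun
E
cat > a.py <<'E'
from fit import *
imgs={n:np.load(f'/tmp/{n}0.npz')['p'] for n in ['top','scene']}
m=models()
S=dict(hub=(.4365,-.3733,np.radians(np.arange(0,180,6))),disc=(.4394,-.144,[0]),coupon=(.429,.2616,np.radians(np.arange(-45,45,5))),
 weight=(.4397,-.2611,[0]),stand=(.4537,.0545,np.radians(np.arange(-24,25,3))))
vis={n:imgs[n].copy() for n in imgs}
for k,(x,y,a) in S.items():
    for cs in (['top'],['scene'],['top','scene']):
        r,f=fit(m[k],cs,imgs,x,y,a); print(k,cs,r[:2].round(4),np.degrees(r[2]).round(1),round(f,1))
E
python3 a.py
```

```text
hub ['top'] [ 0.427  -0.3648] 29.4 -36.1
hub ['scene'] [ 0.4393 -0.3762] 31.1 -27.3
hub ['top', 'scene'] [ 0.4384 -0.3753] 29.5 -61.6
disc ['top'] [ 0.4394 -0.144 ] 0.0 -50.0
disc ['scene'] [ 0.4394 -0.15  ] 0.0 -50.0
disc ['top', 'scene'] [ 0.4399 -0.1463] 2.9 -98.9
coupon ['top'] [0.4263 0.2617] 5.3 -37.9
coupon ['scene'] [0.4232 0.2539] 5.4 -26.3
coupon ['top', 'scene'] [0.4264 0.2618] 5.2 -60.6
weight ['top'] [ 0.4407 -0.2632] -3.1 -37.3
weight ['scene'] [ 0.44   -0.2644] -1.2 -34.6
weight ['top', 'scene'] [ 0.4402 -0.2638] 3.4 -71.2
stand ['top'] [0.4494 0.0582] 9.6 -17.1
stand ['scene'] [0.453  0.0472] 9.5 -18.6
stand ['top', 'scene'] [0.4519 0.0474] 9.4 -31.2
```

```bash
sed -i 's/np.minimum(d,25).mean()/np.sqrt(d).mean()/' fit.py
cat > a.py <<'E'
from fit import *
imgs={n:np.load(f'/tmp/{n}0.npz')['p'] for n in ['top','scene']}
m=models()
m['stand']=[sq(.055,.05,.036)]
S=dict(hub=(.4385,-.3753,np.radians(np.arange(0,180,6))),disc=(.4394,-.145,[0]),coupon=(.427,.2616,np.radians(np.arange(-45,45,5))),
 weight=(.4397,-.2631,[0]),stand=(.4537,.0545,np.radians(np.arange(-24,25,3))))
out=[]
for k,(x,y,a) in S.items():
    for cs in (['top'],['scene'],['top','scene']):
        r,f=fit(m[k],cs,imgs,x,y,a,.006); print(k,cs,r[:2].round(4),np.degrees(r[2]).round(1),round(f,1))
    row=[]
    for n in ['top','scene']:
        c=proj(n,[r[0],r[1],.02]).astype(int); s=26 ; p=imgs[n][c[1]-s:c[1]+s,c[0]-s:c[0]+s]
        im=cv2.resize(p,(260,260),interpolation=cv2.INTER_CUBIC); im0=im.copy()
        Rz=np.array([[np.cos(r[2]),-np.sin(r[2]),0],[np.sin(r[2]),np.cos(r[2]),0],[0,0,1]])
        for cu in m[k]:
            for X in cu@Rz.T+[r[0],r[1],0]:
                q=(proj(n,X)-c+s+.5)*5; cv2.circle(im,tuple(int(i) for i in q),0,(0,0,255),-1)
        row.append(im)
    out.append(np.vstack(row))
o=np.hstack(out); cv2.imwrite('pics/ov0.png',cv2.resize(o,None,fx=.61,fy=.61,interpolation=cv2.INTER_AREA))
E
python3 a.py
```

```text
hub ['top'] [ 0.4381 -0.3751] 30.0 -8.3
hub ['scene'] [ 0.439  -0.3761] 29.6 -7.2
hub ['top', 'scene'] [ 0.4383 -0.3753] 30.3 -15.4
disc ['top'] [ 0.4402 -0.144 ] 2.6 -14.6
disc ['scene'] [ 0.4393 -0.1488] -2.8 -12.6
disc ['top', 'scene'] [ 0.4398 -0.1455] 4.3 -25.7
coupon ['top'] [0.4262 0.2611] 5.5 -8.7
coupon ['scene'] [0.4235 0.253 ] 4.9 -7.1
coupon ['top', 'scene'] [0.4263 0.2612] 4.8 -15.3
weight ['top'] [ 0.4405 -0.2625] -2.4 -8.8
weight ['scene'] [ 0.4399 -0.2646] -1.0 -8.3
weight ['top', 'scene'] [ 0.44   -0.2634] 3.8 -16.9
stand ['top'] [0.4493 0.058 ] 9.4 -4.0
stand ['scene'] [0.4537 0.0476] 9.2 -4.3
stand ['top', 'scene'] [0.4519 0.048 ] 9.4 -7.5
```

View pics/ov0.png

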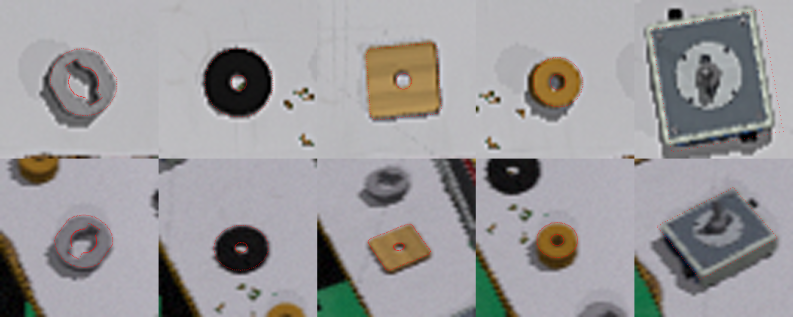

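```bash
cat > b.py <<'E'
from fit import *
import sys
imgs={n:np.load(f'/tmp/{n}0.npz')['p'] for n in ['top','scene']}
x,y,a=float(sys.argv[1]),float(sys.argv[2]),np.radians(float(sys.argv[3]))
z=.038
cur=[sq(.055,.05,.036),circ(.011,z+.0125),circ(.005,z+.02,40),circ(.0025,z+.05,30),poly([(.018,.004),(-.018,.004),(-.018,-.004),(.018,-.004)],z+.0115)]
row=[]
for n in ['top','scene']:
    c=proj(n,[x,y,.04]).astype(int); s=28; p=imgs[n][c[1]-s:c[1]+s,c[0]-s:c[0]+s]; f=7
    im=cv2.resize(p,None,fx=f,fy=f,interpolation=cv2.INTER_CUBIC); im0=im.copy()
    Rz=np.array([[np.cos(a),-np.sin(a),0],[np.sin(a),np.cos(a),0],[0,0,1]])
    for cu,col in zip(cur,[(0,0,255),(0,255,0),(255,0,255),(0,255,255),(255,255,0)]):
        for X in cu@Rz.T+[x,y,0]:
            q=(proj(n,X)-c+s+.5)*f; cv2.circle(im,tuple(int(i) for i in q),1,col,-1)
    row.append(np.vstack([im0,im])[:,:])
o=np.hstack(row); cv2.imwrite(sys.argv[4],cv2.resize(o,None,fx=.765,fy=.765,interpolation=cv2.INTER_AREA))
E
python3 b.py .4505 .053 9.4 pics/st1.png
```

```text
(no output)
```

View pics/st1.png

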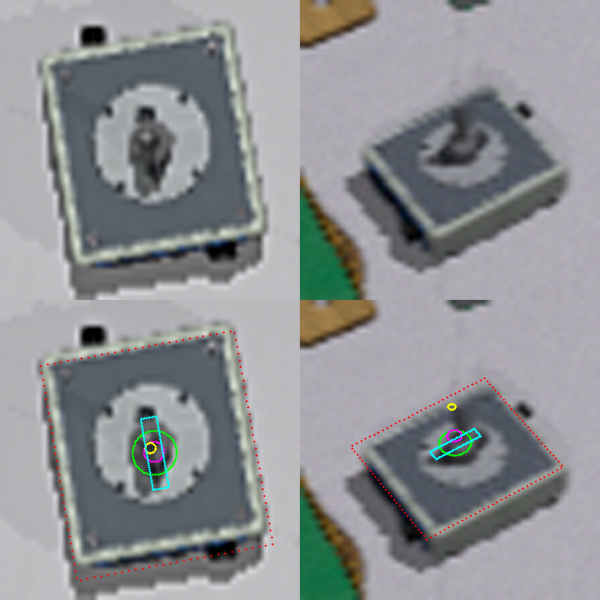

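```bash
cat > c.py <<'E'
from fit import *
imgs={n:np.load(f'/tmp/{n}0.npz')['p'] for n in ['top','scene']}
for cs in (['top'],['scene'],['top','scene']):
    best=min((fit([circ(r,.037)],cs,imgs,.454,.054,[0],.006)[::-1]+(r,) for r in np.arange(.024,.034,.001)),key=lambda t:t[0])
    print('ring',cs,best[1][:2].round(4),best[2],best[0])
    res=[]
    for hx in np.arange(.046,.0561,.001):
      for hy in np.arange(.044,.0521,.001):
        cams={n:M(n) for n in cs}
        r,f=fit([sq(hx,hy,.036)],cs,imgs,.454,.054,[np.radians(9.4)],.006); res.append((f,hx,hy,r))
    for f,hx,hy,r in sorted(res,key=lambda t:t[0])[:4]: print('box',cs,r[:2].round(4),np.degrees(r[2]).round(1),hx,hy,round(f,1))
E
python3 c.py
```

```text
ring ['top'] [0.4562 0.0547] 0.029000000000000005 -4.85480260848999
box ['top'] [0.4537 0.0539] 9.0 0.051000000000000004 0.044 -5.0
box ['top'] [0.4528 0.0591] 8.9 0.051000000000000004 0.048 -4.9
box ['top'] [0.4537 0.0539] 8.9 0.052000000000000005 0.044 -4.9
box ['top'] [0.4532 0.0539] 9.2 0.05 0.044 -4.9
ring ['scene'] [0.4591 0.0473] 0.024 -3.681699275970459
box ['scene'] [0.4522 0.0466] 9.4 0.052000000000000005 0.049 -4.5
box ['scene'] [0.4523 0.0463] 9.8 0.052000000000000005 0.048 -4.5
box ['scene'] [0.4516 0.0467] 9.4 0.051000000000000004 0.049 -4.5
box ['scene'] [0.4529 0.0468] 9.5 0.053000000000000005 0.049 -4.5
ring ['top', 'scene'] [0.456  0.0543] 0.029000000000000005 -8.275480270385742Traceback (most recent call last):
  File "c.py", line 9, in <module>
    cams={n:M(n) for n in cs}
            ~^^^
  File "h.py", line 4, in M
    m=viewer.camera_model(n); return np.array(m['camera_matrix']),np.array(m['R']),np.array(m['t'])
ValueError: time passes only in moves, steps and waits
```

```bash
sed -i 's/^def M(n):/import functools\n@functools.lru_cache(None)\ndef M(n):/' h.py; sed -i 's/cur=\[sq(.055,.05,.036)/cur=[circ(.029,.037)/' b.py; python3 b.py .456 .0545 9.4 pics/st2.png
```

```text
(no output)
```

View pics/st2.png

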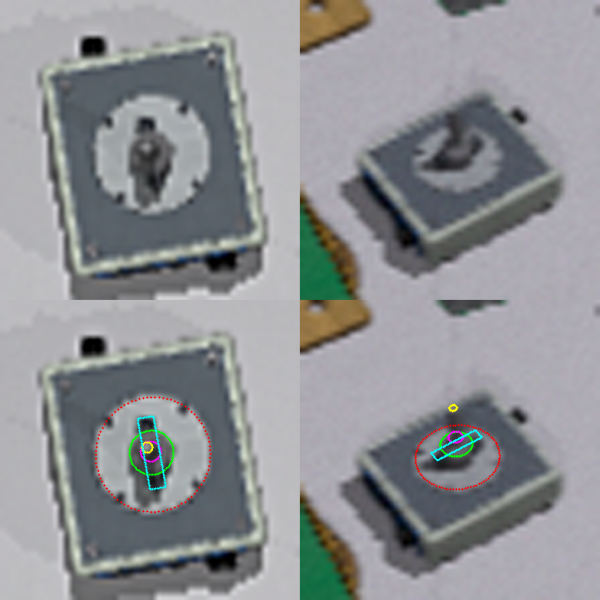

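```bash
python3 - <<'E'
from fit import *
imgs={};D={}
for n in ['top','scene']:
    z=np.load(f'/tmp/{n}0.npz'); imgs[n]=z['p'];D[n]=z['d']
    C=cloud(n,z['d']); m=(abs(C[...,2])<.015)&(z['d']>0.3)&(C[...,0]>.42)&(C[...,0]<.56)&(abs(C[...,1])<.5)
    P=C[m]; A=np.c_[P[:,0]-.45,P[:,1],np.ones(len(P))]; print(n,len(P),np.linalg.lstsq(A,P[:,2],rcond=None)[0].round(4))
# brown segmentation centroid of coupon & weight, black disc
hsvn={n:cv2.cvtColor(imgs[n],cv2.COLOR_BGR2HSV) for n in imgs}
for k,X,h in [('coupon',(.4262,.2611,.004),.008),('weight',(.4405,-.2625,.012),.024),('disc',(.4402,-.144,.003),.006)]:
    for n in imgs:
        c=proj(n,X).astype(int); s=16; sl=(slice(c[1]-s,c[1]+s),slice(c[0]-s,c[0]+s)); H=hsvn[n][sl]
        m=(H[...,2]<70) if k=='disc' else ((H[...,1]>70)&(H[...,0]>8)&(H[...,0]<30)&(H[...,2]>60))
        nl,L,st,ce=cv2.connectedComponentsWithStats(m.astype(np.uint8)); i=1+st[1:,4].argmax()
        ct=ce[i]+c-s; a=atz(n,*ct,h*.7); print(k,n,ct.round(1),st[i],a.round(4), 'center px err', (proj(n,X)-ct).round(1))
E
```

```text
top 14513 [-0.0029  0.0006  0.0009]
scene 6758 [-0.0009 -0.001   0.    ]
coupon top [159.5 243.7] [  4   4  24  25 522] [0.4278 0.2628 0.0056] center px err [0.7 0.6]
coupon scene [196.5 159.3] [  7   9  20  16 194] [0.4257 0.2587 0.0056] center px err [-0.1 -0.2]
weight top [349.4 235.7] [  8   9  18  16 203] [ 0.4397 -0.2616  0.0168] center px err [-0.  -0.2]
weight scene [256.1 259.1] [ 10  10  13  15 154] [ 0.4383 -0.266   0.0168] center px err [ 0.1 -0.3]
disc top [306.4 236.6] [  6   6  22  22 367] [ 0.44   -0.1444  0.0042] center px err [-0.2 -0. ]
disc scene [241.8 234.5] [  9  10  17  16 206] [ 0.4396 -0.148   0.0042] center px err [-0.3 -0.7]
```

```bash
cat > go.py <<'E'
# usage: go.py x y z jawangle(deg, mod 180)
import sys; from h import *
from scipy.spatial.transform import Rotation as Ro
o=monitor.get_obs(); p=o['position']; R=Ro.from_quat(o['ee_rot']).as_matrix()
x,y,z,j=[None if a=='-' else float(a) for a in sys.argv[1:5]]
T=np.array([p[i] if v is None else v for i,v in enumerate((x,y,z))])
cur=np.degrees(np.arctan2(R[1,1],R[0,1]))
print('clock',round(o['clock'],2),'tcp',p.round(4),'jaw',round(cur,2),'toolx',R[:,0].round(3),'F',o['ft_force'].round(1),'w',round(o['grip_width'],3),'j7',o['joint_pos'].round(2))
print('offset mm',((T-p)@R*1000).round(1), 'dist',round(np.linalg.norm(T-p)*1000))
if j is not None:
    d=(j-cur+90)%180-90; print('twist',-d*1.0*np.sign(-R[2,0]),'(alt',(-d*np.sign(-R[2,0]))+(-180 if -d>0 else 180),')')
E
python3 go.py .438 -.375 .15 120
```

```text
clock 0.4 tcp [0.2593 0.5687 0.2312] jaw 65.49 toolx [-0. -0. -1.] F [ 0.8 -0.6  0.2] w 0.999 j7 [-1.17  0.33 -0.06  1.46  0.02  1.35 -0.09]
offset mm [  81.3 -784.5  554.1] dist 964
twist -54.50984534197613 (alt 125.49015465802387 )
```

send_rows(
  grip=[0, 0, 0, 0, 0],
  offset=[
    [0, -10, 40],
    [0, -20, 80],
    [0, -30, 120],
    [0, -40, 160],
    [0, -50, 200],
  ],
  twist=[7, 14, 21, 28, 35],
  newtons=40,
)

```text
clock: 0.82
position: [0.4218, 0.4388, 0.2316]
ee_rot: [0.353, 0.613, -0.353, 0.613]
ft_force: [0.4, 0.5, -0.3]
grip_width: 1.0
```

```bash
python3 go.py .438 -.375 .23 120
```

```text
clock 0.82 tcp [0.4218 0.4388 0.2316] jaw 30.15 toolx [ 0.  0. -1.] F [ 0.4  0.5 -0.3] w 1.0 j7 [-0.98  0.29  0.12  1.52 -0.04  1.34 -0.33]
offset mm [   1.2 -394.7  711.8] dist 814
twist -89.84982852550354 (alt 90.15017147449646 )
```

send_rows(
  grip=[0, 0, 0, 0, 0],
  offset=[
    [0, -20, 36],
    [0, -40, 72],
    [0, -60, 108],
    [0, -80, 144],
    [0, -100, 180],
  ],
  twist=[6, 12, 18, 24, 30],
)

```text
clock: 1.23
position: [0.4254, 0.2325, 0.2313]
ee_rot: [0.499, 0.501, -0.499, 0.501]
ft_force: [1.7, -0.3, -0.6]
grip_width: 1.002
```

send_rows(
  grip=[0, 0, 0, 0, 0],
  offset=[
    [0, 1, 41],
    [0, 2, 82],
    [0, 3, 123],
    [0, 4, 164],
    [0, 4, 205],
  ],
  twist=[6, 12, 18, 24, 30],
)

```text
clock: 1.65
position: [0.4311, 0.0275, 0.2316]
ee_rot: [0.612, 0.355, -0.611, 0.354]
ft_force: [1.3, 0.1, 0.8]
grip_width: 0.999
```

send_rows(
  grip=[0, 0, 0, 0, 0],
  offset=[
    [0, 21, 35],
    [0, 42, 70],
    [0, 63, 105],
    [0, 84, 140],
    [0, 106, 176],
  ],
  twist=[6, 12, 18, 24, 30],
)

```text
clock: 2.07
position: [0.4365, -0.1774, 0.2317]
ee_rot: [0.683, 0.184, -0.682, 0.184]
ft_force: [1.0, 0.4, 0.4]
grip_width: 1.003
```

```bash
python3 go.py .438 -.375 .15 120
```

```text
clock 2.07 tcp [ 0.4365 -0.1774  0.2317] jaw -59.79 toolx [ 0.001  0.001 -1.   ] F [1.  0.4 0.4] w 1.003 j7 [-0.42 -0.05  0.7   1.88  0.03  1.3  -0.78]
offset mm [ 81.6 171.5  98.3] dist 214
twist 0.20595888171612842 (alt -179.79404111828387 )
```

send_rows(
  grip=[0, 0, 0, 0, 0],
  offset=[
    [15, 34, 20],
    [30, 68, 40],
    [45, 102, 59],
    [60, 137, 79],
    [80, 171, 98],
  ],
  twist=[0, 0, 0, 0, 0],
)

```text
clock: 2.48
position: [0.4395, -0.3707, 0.1533]
ee_rot: [0.683, 0.186, -0.682, 0.187]
ft_force: [0.0, 1.5, 1.6]
grip_width: 0.996
```

```bash
cat > pic.py <<'E'
import sys; from h import *
tag=sys.argv[1]
x,y,z=map(float,sys.argv[2:5]); s=int(sys.argv[5]) if len(sys.argv)>5 else 40
row=[]
for n in ['top','scene']:
    p,d=viewer.camera(n); np.savez(f'/tmp/{n}_{tag}.npz',p=p,d=d)
    c=proj(n,[x,y,z]).astype(int); q=p[max(c[1]-s,0):c[1]+s,max(c[0]-s,0):c[0]+s]; row.append(cv2.resize(q,(390,390),interpolation=cv2.INTER_CUBIC)); print(n,'crop origin',c-s,'scale',390/(2*s))
cv2.imwrite(f'pics/{tag}.png',np.hstack(row))
E
python3 go.py .438 -.375 .15 120; python3 pic.py hub_above .438 -.375 .05
```

```text
clock 2.48 tcp [ 0.4395 -0.3707  0.1533] jaw -59.46 toolx [ 0.002 -0.001 -1.   ] F [0.  1.5 1.6] w 0.996 j7 [-0.08  0.36  0.86  1.74 -0.29  1.18 -0.18]
offset mm [3.3 3.  3.5] dist 6
twist 0.5404741104684945 (alt -179.4595258895315 )
top crop origin [354 194] scale 4.875
scene crop origin [231 240] scale 4.875
```

View pics/hub_above.png

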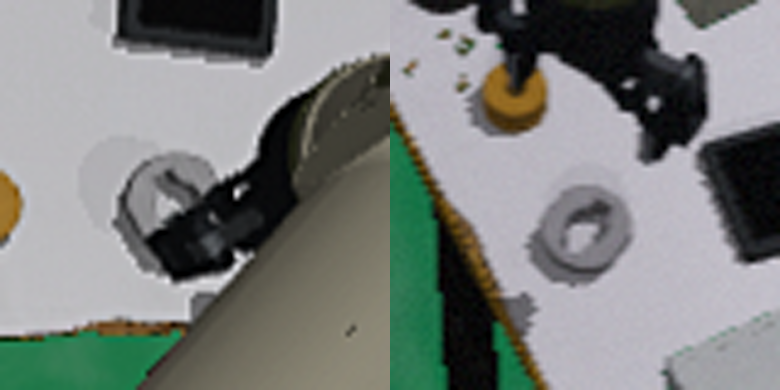

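send_rows(
  grip=[0, 0, 0, 0, 0],
  offset=[
    [30, 0, 0],
    [60, 0, 0],
    [90, 0, 0],
    [100, 0, 0],
    [100, 0, 0],
  ],
  twist=[0, 0, 0, 0, 0],
)

```text
clock: 3.0
position: [0.4382, -0.367, 0.0515]
ee_rot: [-0.681, -0.187, 0.683, -0.185]
ft_force: [-1.1, 0.5, 0.3]
grip_width: 0.995
```

```bash
python3 go.py .4383 -.3753 -.002 120; python3 pic.py hub_low .438 -.375 .05
```

```text
clock 3.0 tcp [ 0.4382 -0.367   0.0515] jaw -59.48 toolx [-0.003  0.002 -1.   ] F [-1.1  0.5  0.3] w 0.995 j7 [-0.01  0.49  0.78  1.83 -0.4   1.   -0.1 ]
offset mm [53.5  7.4  4. ] dist 54
twist 0.5182640178862812 (alt -179.48173598211372 )
top crop origin [354 194] scale 4.875
scene crop origin [231 240] scale 4.875
```

View pics/hub_low.png

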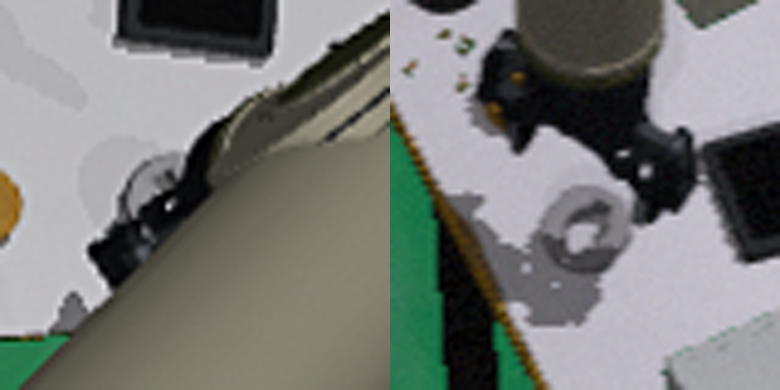

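send_rows(
  grip=[0, 0, 0, 0, 0],
  offset=[
    [0, 7.5, 4],
    [18, 7.5, 4],
    [36, 7.5, 4],
    [53, 7.5, 4],
    [53, 7.5, 4],
  ],
  twist=[0.5, 0.5, 0.5, 0.5, 0.5],
)

```text
clock: 3.52
position: [0.4392, -0.3767, -0.0007]
ee_rot: [-0.683, -0.183, 0.683, -0.182]
ft_force: [-0.2, 0.2, -0.5]
grip_width: 1.0
```

```bash
python3 go.py .4383 -.3753 -.002 120; python3 pic.py hub_dn .438 -.375 .05
```

```text
clock 3.52 tcp [ 0.4392 -0.3767 -0.0007] jaw -60.02 toolx [-0.001  0.001 -1.   ] F [-0.2  0.2 -0.5] w 1.0 j7 [ 0.05  0.58  0.73  1.83 -0.48  0.91 -0.05]
offset mm [ 1.3 -1.7  0. ] dist 2
twist -0.01778128116905009 (alt 179.98221871883095 )
top crop origin [354 194] scale 4.875
scene crop origin [231 240] scale 4.875
```

View pics/hub_dn.png

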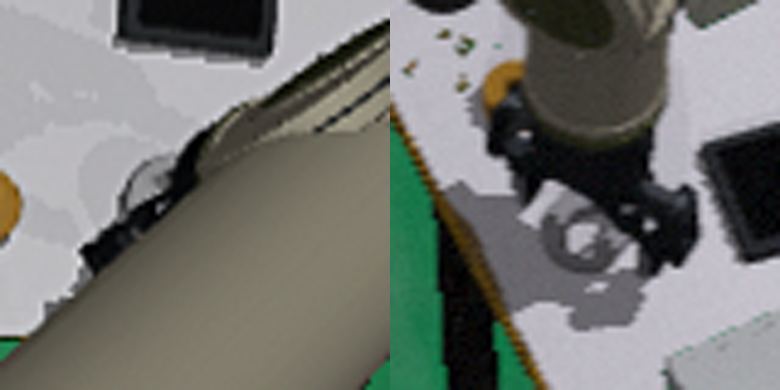

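Well straddled; closing.

send_rows(
  grip=[100, 150, 200, 200, 200],
  offset=[
    [0, 0, 0],
    [0, 0, 0],
    [0, 0, 0],
    [0, 0, 0],
    [0, 0, 0],
  ],
  twist=[0, 0, 0, 0, 0],
  newtons=60,
)

```text
clock: 4.03
position: [0.4402, -0.3772, 0.0019]
ee_rot: [0.684, 0.183, -0.682, 0.183]
ft_force: [-2.5, 2.5, 10.9]
grip_width: 0.615
```

send_rows(
  grip=[200, 200, 200, 200, 200],
  offset=[
    [0, 0, 0],
    [0, 0, 0],
    [0, 0, 0],
    [-5, 0, 0],
    [-10, 0, 0],
  ],
  twist=[0, 0, 0, 0, 0],
)

```text
clock: 4.45
position: [0.4395, -0.3768, 0.0108]
ee_rot: [0.683, 0.183, -0.683, 0.183]
ft_force: [0.4, -0.6, -1.3]
grip_width: 0.615
```

```bash
python3 go.py .4383 -.3753 -.002 120; python3 pic.py hub_cl .438 -.375 .05
```

```text
clock 4.45 tcp [ 0.4395 -0.3768  0.0108] jaw -60.01 toolx [-0.  0. -1.] F [ 0.4 -0.6 -1.3] w 0.615 j7 [ 0.04  0.56  0.74  1.83 -0.46  0.93 -0.06]
offset mm [12.8 -1.9  0.3] dist 13
twist -0.006523853410840275 (alt 179.99347614658916 )
top crop origin [354 194] scale 4.875
scene crop origin [231 240] scale 4.875
```

View pics/hub_cl.png

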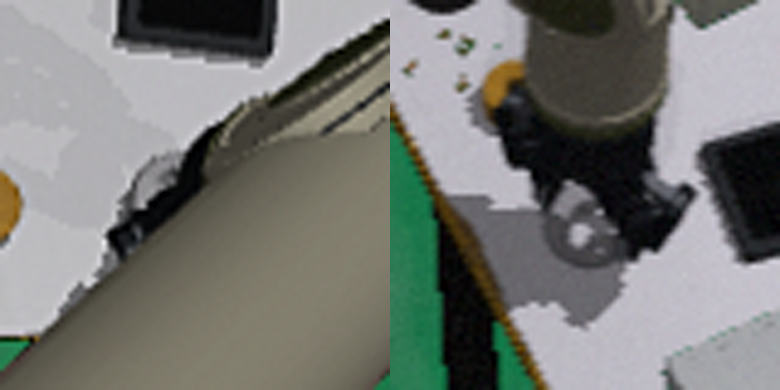

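send_rows(
  grip=[200, 200, 200, 200, 200],
  offset=[
    [-30, 0, 0],
    [-60, 0, 0],
    [-90, -17, -10],
    [-120, -34, -20],
    [-150, -51, -30],
  ],
  twist=[0, 0, 0, 0, 0],
)

```text
clock: 4.97
position: [0.4394, -0.3172, 0.1613]
ee_rot: [-0.683, -0.183, 0.683, -0.182]
ft_force: [1.3, 0.4, -2.1]
grip_width: 0.611
```

send_rows(
  grip=[200, 200, 200, 200, 200],
  offset=[
    [0, -35, -20],
    [0, -70, -40],
    [0, -105, -60],
    [0, -140, -80],
    [0, -175, -100],
  ],
  twist=[4, 8, 12, 16, 20.6],
)

```text
clock: 5.38
position: [0.4389, -0.1236, 0.1604]
ee_rot: [0.705, 0.061, -0.704, 0.06]
ft_force: [1.1, 0.0, -1.9]
grip_width: 0.613
```

```bash
python3 go.py .4555 .0527 .16 99.4
```

```text
clock 5.38 tcp [ 0.4389 -0.1236  0.1604] jaw -80.16 toolx [ 0.001  0.001 -1.   ] F [ 1.1  0.  -1.9] w 0.613 j7 [-0.62 -0.03  0.8   2.01  0.02  1.14 -1.23]
offset mm [   0.6 -170.9  -46.4] dist 177
twist 0.43562777388689256 (alt -179.5643722261131 )
```

send_rows(
  grip=[200, 200, 200, 200, 200],
  offset=[
    [0, -39, -11],
    [0, -78, -22],
    [0, -117, -33],
    [0, -156, -44],
    [0, -166, -46],
  ],
  twist=[0, 0, 0, 0, 0],
)

```text
clock: 5.8
position: [0.4557, 0.0524, 0.1604]
ee_rot: [0.704, 0.065, -0.704, 0.063]
ft_force: [-0.6, -0.6, -2.5]
grip_width: 0.611
```

send_rows(
  grip=[200, 200, 200, 200, 200],
  offset=[
    [0, 0, 0],
    [0, 0, 0],
    [0, 0, 0],
    [0, 0, 0],
    [0, 0, 0],
  ],
  twist=[0, 0, 0, 0, 0],
)

```text
clock: 6.22
position: [0.4559, 0.0448, 0.1604]
ee_rot: [-0.704, -0.061, 0.705, -0.061]
ft_force: [-0.1, -0.1, -2.6]
grip_width: 0.618
```

```bash
python3 go.py .4555 .0527 .16 99.4;python3 pic.py st_ab .4555 .0527 .1 40
```

```text
clock 6.22 tcp [0.4559 0.0448 0.1604] jaw -80.11 toolx [-0.  0. -1.] F [-0.1 -0.1 -2.6] w 0.618 j7 [-0.8  -0.01  0.61  2.    0.    1.14 -1.59]
offset mm [ 0.4 -7.9 -1. ] dist 8
twist 0.4878163872871255 (alt -179.51218361271287 )
top crop origin [193 189] scale 4.875
scene crop origin [181 135] scale 4.875
```

View pics/st_ab.png

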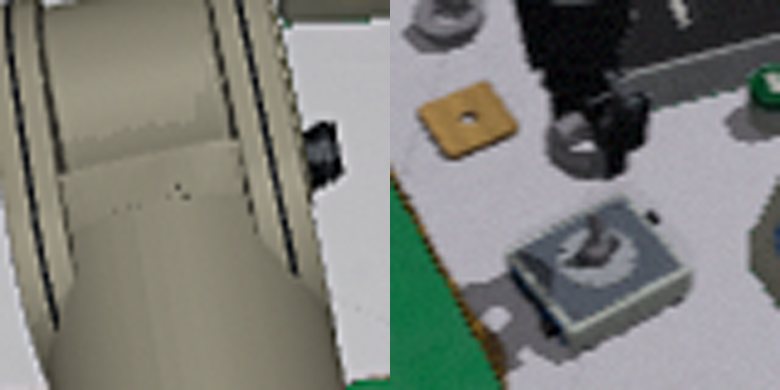

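```bash
cat > e.py <<'E'
from fit import *
import sys
p=np.load('/tmp/scene_st_ab.npz')['p']; imgs={'scene':p}
cams={'scene':M('scene')}; G={'scene':grads(p)}
a=np.radians(9.9); x0,y0=.4559,.0448
for dz in (-.004,0,.004):
    cur=models(.1584+dz)['hub']
    g=[(score((x0+dx,y0+dy,a),cur,cams,G),dx,dy) for dx in np.arange(-.012,.0121,.001) for dy in np.arange(-.012,.0121,.001)]
    g.sort(); print(dz,[(round(s,2),round(dx*1e3),round(dy*1e3)) for s,dx,dy in g[:5]])
def draw(im,x,y,z0,c,s,f,col):
    Rz=np.array([[np.cos(a),-np.sin(a),0],[np.sin(a),np.cos(a),0],[0,0,1]])
    for cu in models(z0)['hub']:
        for X in cu@Rz.T+[x,y,0]:
            q=(proj('scene',X)-c+s+.5)*f; cv2.circle(im,tuple(int(i) for i in q),1,col,-1)
c=proj('scene',[x0,y0,.16]).astype(int); s=20; f=14
im=cv2.resize(p[c[1]-s:c[1]+s,c[0]-s:c[0]+s],None,fx=f,fy=f,interpolation=cv2.INTER_CUBIC); im0=im.copy()
draw(im,x0,y0,.1584,c,s,f,(0,0,255))
cv2.imwrite('pics/hand.png',cv2.resize(np.hstack([im0,im]),(780,390)))
E
python3 e.py
```

```text
-0.004 [(np.float32(-7.24), -6, -11), (np.float32(-7.23), -7, -11), (np.float32(-7.22), -5, -11), (np.float32(-7.21), -7, -10), (np.float32(-7.21), -6, -10)]
0 [(np.float32(-6.96), -8, -12), (np.float32(-6.96), -7, -12), (np.float32(-6.92), -6, -12), (np.float32(-6.91), -9, -12), (np.float32(-6.87), -5, -12)]
0.004 [(np.float32(-6.72), -9, -8), (np.float32(-6.69), -9, -9), (np.float32(-6.69), -10, -8), (np.float32(-6.68), -9, -7), (np.float32(-6.67), -10, -9)]
```

View pics/hand.png

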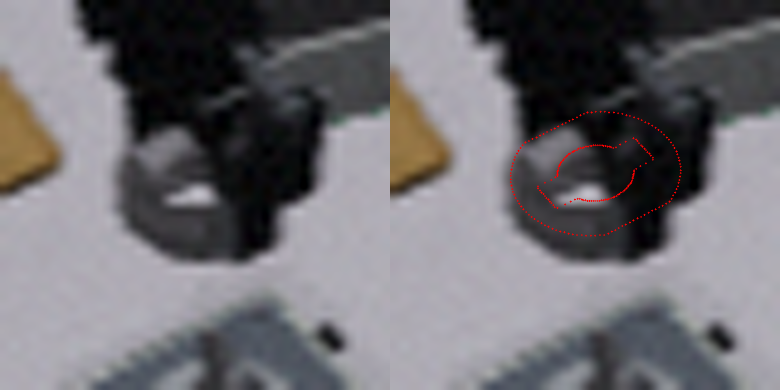

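send_rows(
  grip=[200, 200, 200, 200, 200],
  offset=[
    [0, -8, -1],
    [20, -8, -1],
    [45, -8, -1],
    [65, -8, -1],
    [65, -8, -1],
  ],
  twist=[0.5, 0.5, 0.5, 0.5, 0.5],
)

```text
clock: 6.73
position: [0.4532, 0.0531, 0.0923]
ee_rot: [-0.703, -0.058, 0.707, -0.059]
ft_force: [-1.3, -0.0, -3.1]
grip_width: 0.617
```

send_rows(
  grip=[200, 200, 200, 200, 200],
  offset=[
    [0, 0, 0],
    [0, 0, 0],
    [0, 0, 0],
    [0, 0, 0],
    [0, 0, 0],
  ],
  twist=[0, 0, 0, 0, 0],
)

```text
clock: 7.15
position: [0.456, 0.0542, 0.0962]
ee_rot: [0.705, 0.059, -0.704, 0.058]
ft_force: [-0.6, -0.1, -3.0]
grip_width: 0.613
```

```bash
python3 go.py .4555 .0527 .06 99.4;python3 pic.py st_a2 .4555 .0527 .06 25
```

```text
clock 7.15 tcp [0.456  0.0542 0.0962] jaw -80.49 toolx [ 0.001  0.001 -1.   ] F [-0.6 -0.1 -3. ] w 0.613 j7 [-0.79  0.09  0.61  2.07 -0.06  0.99 -1.56]
offset mm [36.2  1.4  0.8] dist 36
twist 0.1091174071945602 (alt -179.89088259280544 )
top crop origin [209 205] scale 7.8
scene crop origin [197 158] scale 7.8
```

View pics/st_a2.png

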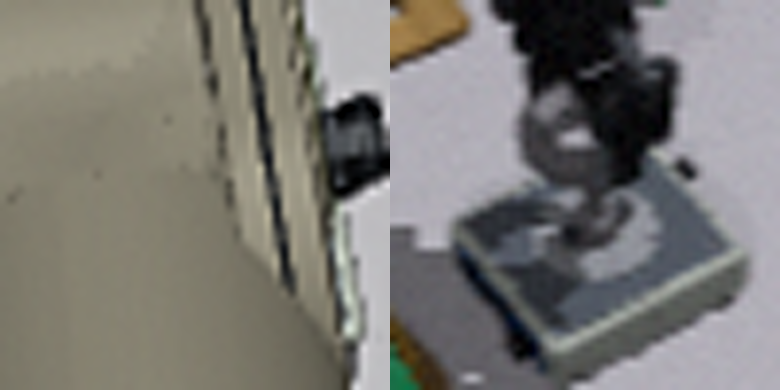

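```bash
python3 - <<'E'
from fit import *
p=np.load('/tmp/scene_st_a2.npz')['p']; c=np.array([197,158]); s=50;f=11
im=cv2.resize(p[158:208,197:247],None,fx=f,fy=f,interpolation=cv2.INTER_CUBIC); im0=im.copy()
a=np.radians(9.5);Rz=np.array([[np.cos(a),-np.sin(a),0],[np.sin(a),np.cos(a),0],[0,0,1]])
def dr(cu,x,y,col):
    for X in cu@Rz.T+[x,y,0]:
        q=(proj('scene',X)-c+.5)*f; cv2.circle(im,tuple(int(i) for i in q),1,col,-1)
tx,ty,tz=.456,.0542,.0942
dr(circ(.024,tz),tx,ty,(0,0,255)); dr(platen(tz+.02),tx,ty,(0,0,255)); dr(bore(tz+.02),tx,ty,(0,128,255))
for z,r in [(.038+.0125,.011),(.058,.005),(.088,.0025)]: dr(circ(r,z),.4555,.0527,(0,255,0))
dr(circ(.029,.037),.4555,.0527,(255,255,0)); dr(sq(.055,.05,.036),.4555,.0527,(255,0,255))
cv2.imwrite('pics/a2o.png',cv2.resize(np.hstack([im0,im]),(800,400)))
E
```

```text
(no output)
```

View pics/a2o.png

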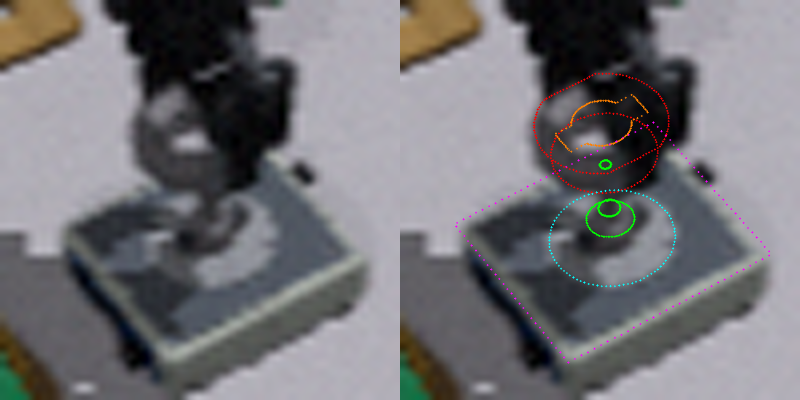

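send_rows(
  grip=[200, 200, 200, 200, 200],
  offset=[
    [8, 0.5, 0.5],
    [16, 0.5, 0.5],
    [24, 0.5, 0.5],
    [30, 0.5, 0.5],
    [30, 0.5, 0.5],
  ],
  twist=[0, 0, 0, 0, 0],
)

```text
clock: 7.67
position: [0.454, 0.0531, 0.0636]
ee_rot: [-0.704, -0.058, 0.706, -0.059]
ft_force: [-0.6, 0.1, -3.1]
grip_width: 0.613
```

send_rows(
  grip=[200, 200, 200, 200, 200],
  offset=[
    [2, 0, 0],
    [4, 0, 0],
    [6, 0, 0],
    [6, 0, 0],
    [6, 0, 0],
  ],
  twist=[0, 0, 0, 0, 0],
)

```text
clock: 8.08
position: [0.4551, 0.0534, 0.0594]
ee_rot: [-0.705, -0.059, 0.705, -0.058]
ft_force: [0.4, -0.6, -3.2]
grip_width: 0.613
```

```bash
python3 go.py .4555 .0535 .06 99.4
```

```text
clock 8.08 tcp [0.4551 0.0534 0.0594] jaw -80.49 toolx [-0.  0. -1.] F [ 0.4 -0.6 -3.2] w 0.613 j7 [-0.77  0.16  0.6   2.1  -0.11  0.91 -1.51]
offset mm [-0.6 -0.  -0.4] dist 1
twist 0.10573678745987536 (alt -179.89426321254012 )
```

send_rows(
  grip=[200, 200, 200, 200, 200],
  offset=[
    [2, 0, 0],
    [4, 0, 0],
    [5, 0, 0],
    [5, 0, 0],
    [5, 0, 0],
  ],
  twist=[0, 0, 0, 0, 0],
)

```text
clock: 8.5
position: [0.455, 0.0534, 0.0543]
ee_rot: [-0.705, -0.059, 0.705, -0.059]
ft_force: [-0.3, -0.3, -2.7]
grip_width: 0.611
```

send_rows(
  grip=[200, 200, 200, 200, 200],
  offset=[
    [1, 0, 0],
    [2, 0, 0],
    [3, 0, 0],
    [4, 0, 0],
    [4, 0, 0],
  ],
  twist=[0, 0, 0, 0, 0],
)

```text
clock: 8.92
position: [0.4555, 0.0535, 0.0504]
ee_rot: [0.705, 0.059, -0.704, 0.058]
ft_force: [2.2, 0.8, -3.5]
grip_width: 0.614
```

```bash
python3 go.py .4555 .0535 .06 99.4
```

```text
clock 8.92 tcp [0.4555 0.0535 0.0504] jaw -80.49 toolx [ 0.001  0.    -1.   ] F [ 2.2  0.8 -3.5] w 0.614 j7 [-0.77  0.18  0.6   2.11 -0.13  0.89 -1.5 ]
offset mm [-9.6 -0.  -0. ] dist 10
twist 0.10998429235314688 (alt -179.89001570764685 )
```

send_rows(
  grip=[200, 200, 200, 200, 200],
  offset=[
    [1, 0, 0],
    [2, 0, 0],
    [3, 0, 0],
    [4, 0, 0],
    [4, 0, 0],
  ],
  twist=[0, 0, 0, 0, 0],
)

```text
clock: 9.33
position: [0.4556, 0.0535, 0.0464]
ee_rot: [0.705, 0.059, -0.704, 0.058]
ft_force: [4.1, 1.2, -2.4]
grip_width: 0.612
```

send_rows(
  grip=[200, 200, 200, 200, 200],
  offset=[
    [1, 0, 0],
    [2, 0, 0],
    [3, 0, 0],
    [4, 0, 0],
    [4, 0, 0],
  ],
  twist=[0, 0, 0, 0, 0],
)

```text
clock: 9.75
position: [0.4556, 0.0535, 0.0424]
ee_rot: [0.705, 0.059, -0.704, 0.058]
ft_force: [6.4, 0.1, 0.1]
grip_width: 0.617
```

```bash
python3 go.py .4555 .0535 .04 99.4
```

```text
clock 9.75 tcp [0.4556 0.0535 0.0424] jaw -80.5 toolx [ 0.001  0.    -1.   ] F [6.4 0.1 0.1] w 0.617 j7 [-0.76  0.19  0.6   2.11 -0.14  0.87 -1.49]
offset mm [ 2.4 -0.1  0.1] dist 2
twist 0.10425439659036329 (alt -179.89574560340964 )
```

send_rows(
  grip=[200, 200, 200, 200, 200],
  offset=[
    [0, 0, -1],
    [0, 0, -2],
    [1, 0, -2],
    [2, 0, -2],
    [2.5, 0, -2],
  ],
  twist=[0, 0, 0, 0, 0],
)

```text
clock: 10.17
position: [0.456, 0.0536, 0.0398]
ee_rot: [-0.704, -0.059, 0.706, -0.058]
ft_force: [-7.7, -1.6, 18.5]
grip_width: 0.614
```

```bash
python3 go.py .4575 .0535 .04 99.4;python3 pic.py st_a3 .4555 .0527 .06 25
```

```text
clock 10.17 tcp [0.456  0.0536 0.0398] jaw -80.49 toolx [-0.003  0.    -1.   ] F [-7.7 -1.6 18.5] w 0.614 j7 [-0.76  0.2   0.59  2.11 -0.15  0.87 -1.49]
offset mm [-0.2  0.4 -1.5] dist 2
twist 0.10515409564902711 (alt -179.89484590435097 )
top crop origin [209 205] scale 7.8
scene crop origin [197 158] scale 7.8
```

View pics/st_a3.png

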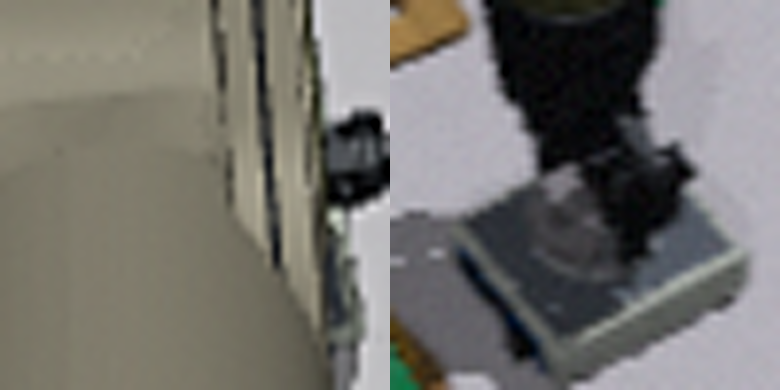

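send_rows(
  grip=[120, 60, 0, 0, 0],
  offset=[
    [0, 0, 0.5],
    [0, 0, 0.5],
    [0, 0, 0.5],
    [0, 0, 0.5],
    [0, 0, 0.5],
  ],
  twist=[0, 0, 0, 0, 0],
)

```text
clock: 10.68
position: [0.4564, 0.0536, 0.0397]
ee_rot: [-0.705, -0.059, 0.705, -0.059]
ft_force: [-0.2, 0.4, -0.1]
grip_width: 1.001
```

send_rows(
  grip=[0, 0, 0, 0, 0],
  offset=[
    [-10, 0, 0],
    [-40, 0, 0],
    [-70, 0, 0],
    [-105, 0, 0],
    [-140, 0, 0],
  ],
  twist=[0, 0, 0, 0, 0],
)

```text
clock: 11.1
position: [0.4561, 0.053, 0.1819]
ee_rot: [-0.705, -0.058, 0.705, -0.058]
ft_force: [1.1, 1.1, 1.0]
grip_width: 0.998
```

```bash
python3 go.py .440 -.145 .18 90;python3 pic.py st_a4 .4555 .0527 .05 25
```

```text
clock 11.1 tcp [0.4561 0.053  0.1819] jaw -80.54 toolx [-0. -0. -1.] F [1.1 1.1 1. ] w 0.998 j7 [-0.82 -0.03  0.6   1.97  0.02  1.19 -1.63]
offset mm [  2.  192.6  48.4] dist 199
twist 9.455316833491452 (alt -170.54468316650855 )
top crop origin [209 206] scale 7.8
scene crop origin [197 159] scale 7.8
```

View pics/st_a4.png

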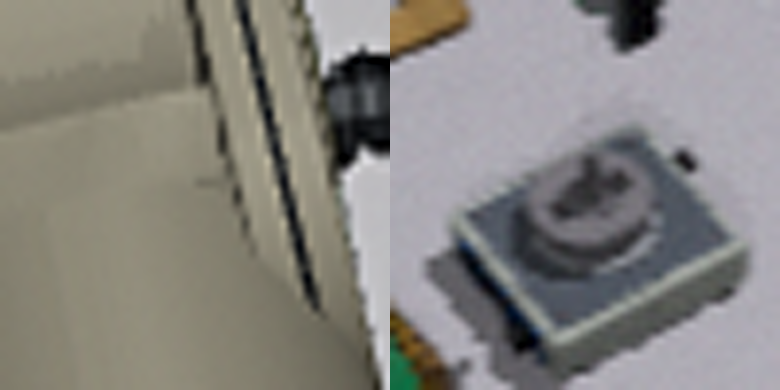

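send_rows(
  grip=[0, 0, 0, 0, 0],
  offset=[
    [0, 39, 10],
    [0, 77, 19],
    [5, 116, 29],
    [20, 154, 39],
    [40, 192.5, 48.5],
  ],
  twist=[-7, -14, -21, -28, -35.5],
)

```text
clock: 11.62
position: [0.4431, -0.1179, 0.1531]
ee_rot: [0.665, 0.242, -0.664, 0.241]
ft_force: [0.6, -0.5, -0.5]
grip_width: 0.998
```

send_rows(
  grip=[0, 0, 0, 0, 0],
  offset=[
    [20, 0, 0],
    [50, 0, 0],
    [70, 0, 0],
    [70, 0, 0],
    [70, 0, 0],
  ],
  twist=[0, 0, 0, 0, 0],
)

```text
clock: 12.03
position: [0.4425, -0.116, 0.0824]
ee_rot: [-0.664, -0.24, 0.666, -0.239]
ft_force: [0.3, 0.2, -0.0]
grip_width: 0.999
```

```bash
python3 go.py .440 -.1455 .002 135;python3 pic.py d1 .44 -.145 .05 40; python3 - <<'E'
import cv2,numpy as np
cv2.imwrite('pics/top_d1.png',cv2.resize(np.load('/tmp/top_d1.npz')['p'][150:290,100:400],None,fx=2.6,fy=2.6,interpolation=cv2.INTER_CUBIC))
E
```

```text
clock 12.03 tcp [ 0.4425 -0.116   0.0824] jaw -50.38 toolx [-0.003  0.    -1.   ] F [ 0.3  0.2 -0. ] w 0.999 j7 [-0.63  0.13  0.84  2.09 -0.12  0.97 -0.6 ]
offset mm [80.4 21.3 20.6] dist 86
twist -5.376161869671819 (alt 174.62383813032818 )
top crop origin [268 195] scale 4.875
scene crop origin [201 186] scale 4.875
```

View pics/d1.png

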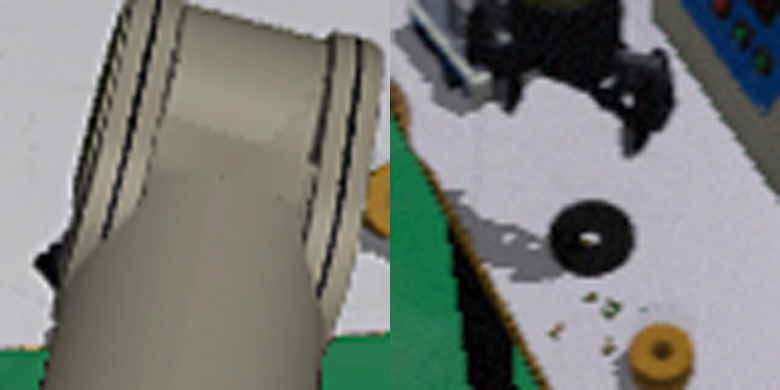

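View pics/top_d1.png

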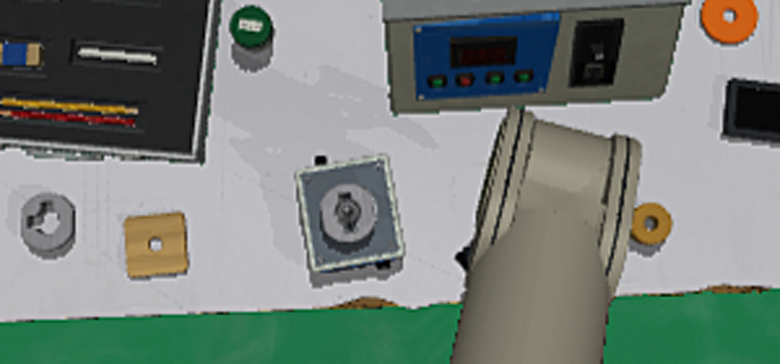

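```bash
cat > f.py <<'E'
from fit import *
imgs={n:np.load(f'/tmp/{n}_d1.npz')['p'] for n in ['top','scene']}
m=models(.038)
for cs in (['top'],):
    r,f=fit(m['hub'],cs,imgs,.456,.054,np.radians([4,8,12]),.008); print('hub',cs,r[:2].round(4),np.degrees(r[2]).round(1),round(f,1))
    r,f=fit(m['hub'][:1],cs,imgs,.456,.054,np.radians([4,8,12]),.008); print('platen',cs,r[:2].round(4),np.degrees(r[2]).round(1),round(f,1))
p4=np.load('/tmp/scene_st_a4.npz')['p']
r,f=fit(m['hub'][:1],['scene'],{'scene':p4},.456,.054,np.radians([4,8,12]),.008); print('platen scene',r[:2].round(4),np.degrees(r[2]).round(1),round(f,1))
r,f=fit(models()['disc'],['scene'],imgs,.44,-.148,[0],.006); print('disc scene',r[:2].round(4))
E
python3 f.py
```

```text
hub ['top'] [0.4552 0.0549] 9.4 -9.3
platen ['top'] [0.455  0.0545] 7.1 -4.6
platen scene [0.4529 0.0543] 12.1 -3.6
disc scene [ 0.4395 -0.1488]
```

send_rows(
  grip=[0, 0, 0, 0, 0],
  offset=[
    [0, 21, 20.5],
    [10, 21, 20.5],
    [30, 21, 20.5],
    [40, 21, 20.5],
    [40, 21, 20.5],
  ],
  twist=[-5, -5, -5, -5, -5],
)

```text
clock: 12.55
position: [0.4402, -0.1446, 0.0416]
ee_rot: [-0.653, -0.269, 0.655, -0.268]
ft_force: [-0.6, 0.5, -0.6]
grip_width: 0.999
```

send_rows(
  grip=[0, 0, 0, 0, 0],
  offset=[
    [0, 0, 0],
    [0, 0, 0],
    [0, 0, 0],
    [0, 0, 0],
    [0, 0, 0],
  ],
  twist=[0, 0, 0, 0, 0],
)

```text
clock: 12.97
position: [0.4413, -0.1448, 0.0429]
ee_rot: [0.654, 0.269, -0.654, 0.268]
ft_force: [0.4, -0.5, 0.3]
grip_width: 1.002
```

```bash
python3 go.py .440 -.1455 .000 135;python3 pic.py d2 .44 -.145 .03 25
```

```text
clock 12.97 tcp [ 0.4413 -0.1448  0.0429] jaw -45.33 toolx [ 0.     0.001 -1.   ] F [ 0.4 -0.5  0.3] w 1.002 j7 [-0.53  0.24  0.82  2.11 -0.23  0.88 -0.36]
offset mm [42.9 -0.4  1.4] dist 43
twist -0.3277180146417322 (alt 179.67228198535827 )
top crop origin [282 211] scale 7.8
scene crop origin [216 204] scale 7.8
```

View pics/d2.png

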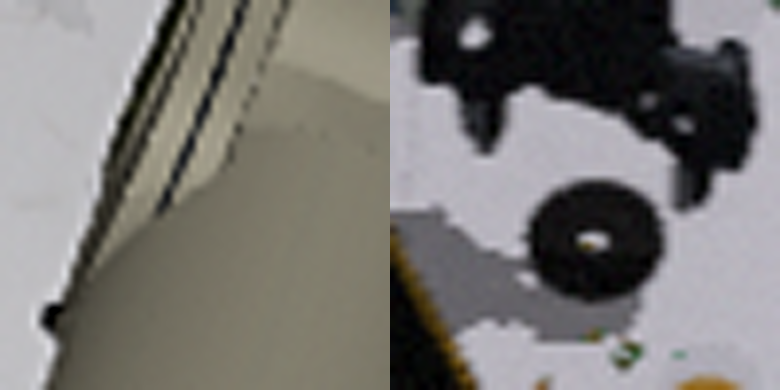

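send_rows(
  grip=[0, 0, 0, 0, 0],
  offset=[
    [12, 0, 1],
    [24, 0, 1],
    [36, 0, 1],
    [41, 0, 1],
    [41, 0, 1],
  ],
  twist=[0, 0, 0, 0, 0],
)

```text
clock: 13.48
position: [0.4394, -0.1455, 0.0006]
ee_rot: [-0.653, -0.269, 0.655, -0.268]
ft_force: [0.4, -0.3, 0.6]
grip_width: 0.997
```

send_rows(
  grip=[60, 100, 150, 150, 150],
  offset=[
    [0, 0, 0],
    [0, 0, 0],
    [0, 0, 0],
    [0, 0, 0],
    [0, 0, 0],
  ],
  twist=[0, 0, 0, 0, 0],
  newtons=40,
)

```text
clock: 13.9
position: [0.4446, -0.1466, 0.005]
ee_rot: [0.657, 0.268, -0.652, 0.269]
ft_force: [-1.6, -0.8, 38.6]
grip_width: 0.414
```

```bash
python3 go.py .440 -.1455 .000 135;python3 pic.py d3 .44 -.145 .03 25
```

```text
clock 13.9 tcp [ 0.4446 -0.1466  0.005 ] jaw -45.37 toolx [ 0.008  0.001 -1.   ] F [-1.6 -0.8 38.6] w 0.414 j7 [-0.47  0.33  0.78  2.12 -0.33  0.8  -0.28]
offset mm [ 4.9 -4.   2.5] dist 7
twist -0.36772142397671814 (alt 179.63227857602328 )
top crop origin [282 211] scale 7.8
scene crop origin [216 204] scale 7.8
```

View pics/d3.png

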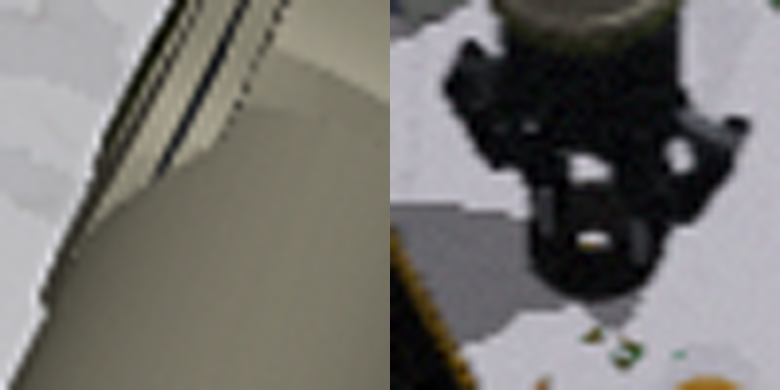

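send_rows(
  grip=[100, 50, 0, 0, 0],
  offset=[
    [-8, 0, 0],
    [-12, 0, 0],
    [-15, 0, 0],
    [-15, 0, 0],
    [-15, 0, 0],
  ],
  twist=[0, 0, 0, 0, 0],
)

```text
clock: 14.42
position: [0.4401, -0.1454, 0.0163]
ee_rot: [-0.654, -0.269, 0.654, -0.268]
ft_force: [-0.2, -0.5, 0.6]
grip_width: 0.994
```

```bash
python3 go.py .440 -.1455 -.0045 135;python3 pic.py d4 .44 -.145 .03 25; sed 's/_d1/_d4/' f.py | tail -1 > /tmp/l; python3 - <<'E'
from fit import *
imgs={'scene':np.load('/tmp/scene_d4.npz')['p']}
r,f=fit(models()['disc'],['scene'],imgs,.44,-.148,[0],.006); print('disc scene',r[:2].round(4),f)
E
```

```text
clock 14.42 tcp [ 0.4401 -0.1454  0.0163] jaw -45.33 toolx [-0.     0.001 -1.   ] F [-0.2 -0.5  0.6] w 0.994 j7 [-0.49  0.3   0.8   2.12 -0.29  0.83 -0.31]
offset mm [20.8  0.1  0.2] dist 21
twist -0.32754737543501733 (alt 179.67245262456498 )
top crop origin [282 211] scale 7.8
scene crop origin [216 204] scale 7.8
disc scene [ 0.4392 -0.1485] -12.000648498535156
```

View pics/d4.png

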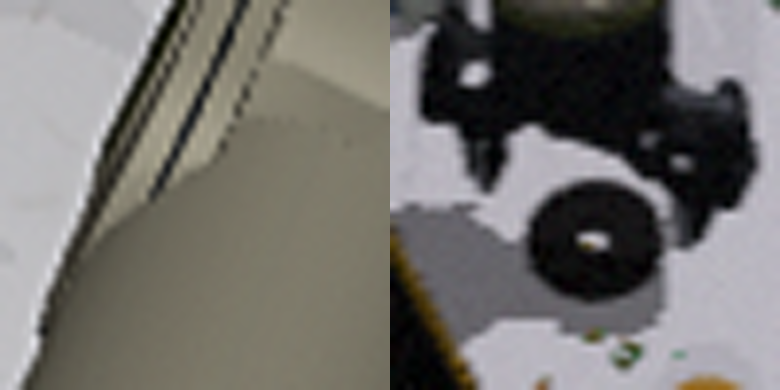

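Disc unmoved. Going lower, then closing; tip retreat at ~62 mm is about 5.5 mm.

send_rows(
  grip=[0, 0, 0, 0, 0],
  offset=[
    [7, 0, 0],
    [14, 0, 0],
    [20.5, 0, 0],
    [20.5, 0, 0],
    [20.5, 0, 0],
  ],
  twist=[0, 0, 0, 0, 0],
)

```text
clock: 14.93
position: [0.4395, -0.1457, -0.0048]
ee_rot: [-0.653, -0.269, 0.655, -0.268]
ft_force: [-0.1, 0.8, 0.8]
grip_width: 1.0
```

send_rows(
  grip=[40, 80, 110, 110, 110],
  offset=[
    [0, 0, 0],
    [0, 0, 0],
    [0, 0, 0],
    [0, 0, 0],
    [0, 0, 0],
  ],
  twist=[0, 0, 0, 0, 0],
  newtons=40,
)

```text
clock: 15.35
position: [0.4403, -0.1457, -0.0036]
ee_rot: [0.654, 0.269, -0.654, 0.268]
ft_force: [-3.4, 1.4, 8.3]
grip_width: 0.694
```

```bash
python3 go.py .440 -.1455 .000 135
```

```text
clock 15.35 tcp [ 0.4403 -0.1457 -0.0036] jaw -45.35 toolx [-0.     0.001 -1.   ] F [-3.4  1.4  8.3] w 0.694 j7 [-0.46  0.35  0.77  2.13 -0.34  0.79 -0.27]
offset mm [-3.6 -0.3  0.1] dist 4
twist -0.35311462822608064 (alt 179.64688537177392 )
```

send_rows(
  grip=[110, 110, 110, 110, 110],
  offset=[
    [-30, 0, 0],
    [-60, 0, 0],
    [-90, 0, 0],
    [-130, -10, -12],
    [-135, -30, -35],
  ],
  twist=[0, 0, 0, 0, 0],
)

```text
clock: 15.77
position: [0.4463, -0.1032, 0.1363]
ee_rot: [0.657, 0.266, -0.653, 0.267]
ft_force: [2.1, 0.2, -0.0]
grip_width: 0.688
```

```bash
python3 go.py .457 .0536 .13 135;python3 pic.py d5 .44 -.10 .1 35
```

```text
clock 15.77 tcp [ 0.4463 -0.1032  0.1363] jaw -45.74 toolx [ 0.007  0.001 -1.   ] F [ 2.1  0.2 -0. ] w 0.688 j7 [-0.7   0.01  0.85  2.04 -0.01  1.08 -0.64]
offset mm [   6.4 -104.9 -117.1] dist 157
twist -0.7396140773046227 (alt 179.26038592269538 )
top crop origin [257 199] scale 5.571428571428571
scene crop origin [200 172] scale 5.571428571428571
```

View pics/d5.png

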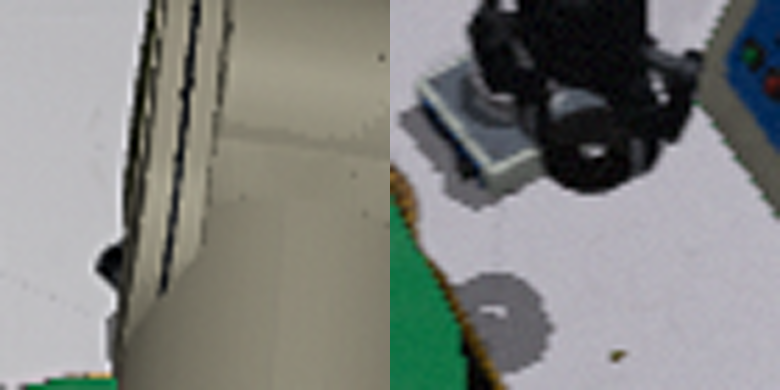

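Disc is held level. Moving over the post.

send_rows(
  grip=[110, 110, 110, 110, 110],
  offset=[
    [0, -26, -29],
    [0, -52, -58],
    [0, -78, -87],
    [0, -102, -114],
    [0, -102, -114],
  ],
  twist=[0, 0, 0, 0, 0],
)

```text
clock: 16.28
position: [0.4531, 0.0598, 0.1308]
ee_rot: [0.653, 0.272, -0.653, 0.271]
ft_force: [1.1, 0.9, 0.0]
grip_width: 0.685
```

send_rows(
  grip=[110, 110, 110, 110, 110],
  offset=[
    [0, 0, 0],
    [0, 0, 0],
    [0, 0, 0],
    [0, 0, 0],
    [0, 0, 0],
  ],
  twist=[0, 0, 0, 0, 0],
)

```text
clock: 16.7
position: [0.4534, 0.052, 0.131]
ee_rot: [-0.654, -0.268, 0.654, -0.268]
ft_force: [-0.4, -0.1, 0.7]
grip_width: 0.688
```

```bash
python3 go.py .457 .0536 .09 135;python3 pic.py d6 .456 .053 .08 25
```

```text
clock 16.7 tcp [0.4534 0.052  0.131 ] jaw -45.44 toolx [-0.001  0.001 -1.   ] F [-0.4 -0.1  0.7] w 0.688 j7 [-0.88  0.03  0.68  2.04 -0.02  1.08 -0.98]
offset mm [41.   1.4 -3.7] dist 41
twist -0.44494889502072965 (alt 179.55505110497927 )
top crop origin [208 205] scale 7.8
scene crop origin [197 154] scale 7.8
```

View pics/d6.png

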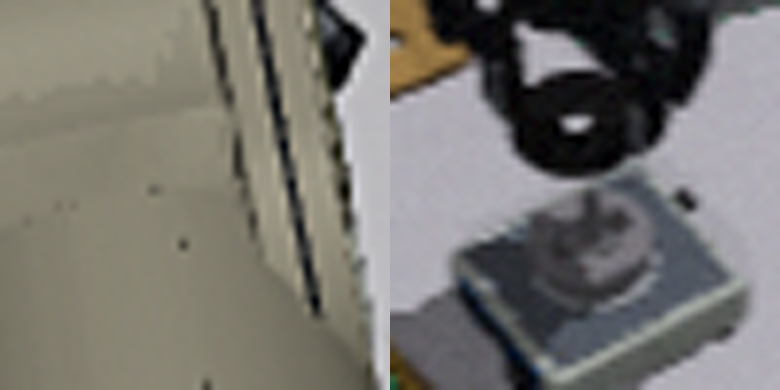

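```bash
python3 - <<'E'
from h import *
p=np.load('/tmp/scene_d6.npz')['p']
s=25;im=cv2.resize(p[154:204,197:247][0:36,10:40],None,fx=18,fy=18,interpolation=cv2.INTER_CUBIC)
cv2.imwrite('pics/d6z.png',cv2.resize(im,(500,600)))
for nm,u,v,z in [('hole',197+(575-390)/7.8-.5,154+123/7.8-.5,.1376),('tip',197+(591-390)/7.8-.5,154+190/7.8-.5,.088)]: print(nm,u,v,atz('scene',u,v,z).round(4))
E
```

```text
hole 220.21794871794873 169.26923076923077 [0.4511 0.0522 0.1376]
tip 222.26923076923077 177.85897435897436 [0.4562 0.0536 0.088 ]
```

View pics/d6z.png

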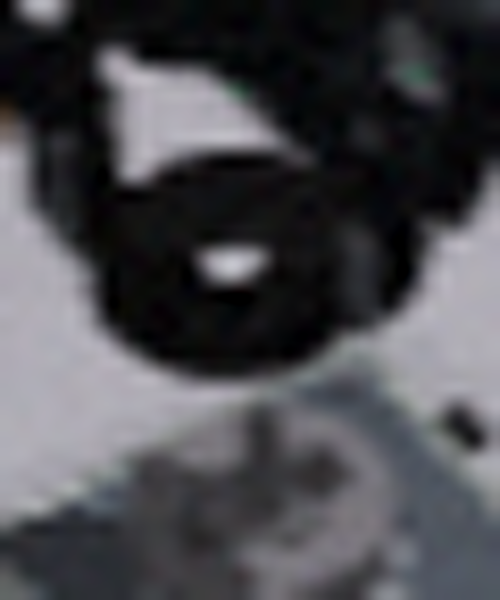

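send_rows(
  grip=[110, 110, 110, 110, 110],
  offset=[
    [8, 2, -4],
    [20, 2, -4],
    [32, 2, -4],
    [42, 2, -4],
    [42, 2, -4],
  ],
  twist=[0, 0, 0, 0, 0],
)

```text
clock: 17.22
position: [0.4565, 0.0539, 0.0874]
ee_rot: [-0.653, -0.269, 0.655, -0.268]
ft_force: [-0.4, -0.4, -0.3]
grip_width: 0.69
```

send_rows(
  grip=[110, 110, 110, 110, 110],
  offset=[
    [0, 0, 0],
    [0, 0, 0],
    [0, 0, 0],
    [0, 0, 0],
    [0, 0, 0],
  ],
  twist=[0, 0, 0, 0, 0],
)

```text
clock: 17.63
position: [0.4579, 0.0545, 0.0895]
ee_rot: [0.654, 0.269, -0.654, 0.268]
ft_force: [-1.1, 0.2, 0.0]
grip_width: 0.69
```

```bash
python3 go.py .4577 .0535 .0544 135;python3 pic.py d7 .456 .053 .08 18
```

```text
clock 17.63 tcp [0.4579 0.0545 0.0895] jaw -45.34 toolx [ 0.     0.001 -1.   ] F [-1.1  0.2  0. ] w 0.69 j7 [-0.86  0.12  0.69  2.07 -0.09  0.98 -0.92]
offset mm [35.1  0.6  0.9] dist 35
twist -0.3396356347948313 (alt 179.66036436520517 )
top crop origin [215 212] scale 10.833333333333334
scene crop origin [204 161] scale 10.833333333333334
```

View pics/d7.png

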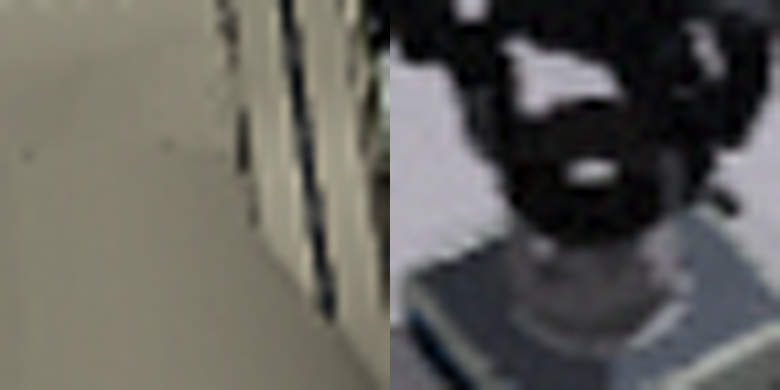

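send_rows(
  grip=[110, 110, 110, 110, 110],
  offset=[
    [2, 0.5, 0.5],
    [4, 0.5, 0.5],
    [7, 0.5, 0.5],
    [10, 0.5, 0.5],
    [10, 0.5, 0.5],
  ],
  twist=[0, 0, 0, 0, 0],
)

```text
clock: 18.15
position: [0.4572, 0.0536, 0.0783]
ee_rot: [-0.654, -0.269, 0.655, -0.268]
ft_force: [-0.2, 0.1, -1.0]
grip_width: 0.692
```

```bash
python3 go.py .4577 .0535 .0544 135;python3 pic.py d8 .456 .053 .08 18
```

```text
clock 18.15 tcp [0.4572 0.0536 0.0783] jaw -45.34 toolx [-0.002  0.    -1.   ] F [-0.2  0.1 -1. ] w 0.692 j7 [-0.85  0.14  0.68  2.08 -0.11  0.96 -0.9 ]
offset mm [23.9  0.4 -0.3] dist 24
twist -0.33838500507476965 (alt 179.66161499492523 )
top crop origin [215 212] scale 10.833333333333334
scene crop origin [204 161] scale 10.833333333333334
```

View pics/d8.png

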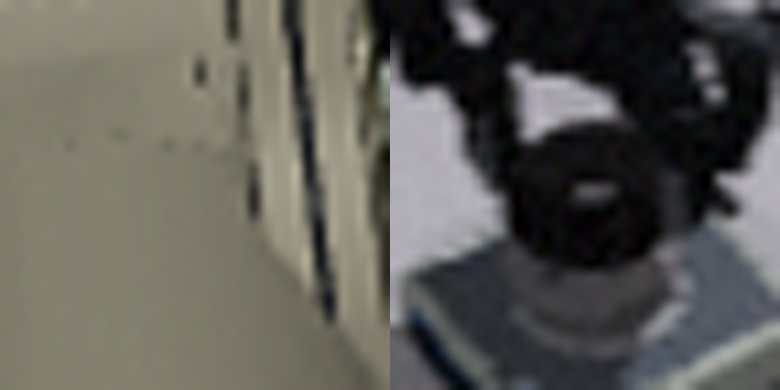

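send_rows(
  grip=[110, 110, 110, 110, 110],
  offset=[
    [4, 0, 0],
    [8, 0, 0],
    [12, 0, 0],
    [14, 0, 0],
    [14, 0, 0],
  ],
  twist=[0, 0, 0, 0, 0],
)

```text
clock: 18.67
position: [0.4572, 0.0535, 0.0644]
ee_rot: [-0.654, -0.269, 0.655, -0.268]
ft_force: [0.2, -0.5, -0.5]
grip_width: 0.685
```

send_rows(
  grip=[110, 110, 110, 110, 110],
  offset=[
    [2, 0, 0],
    [4, 0, 0],
    [6, 0, 0],
    [8, 0, 0],
    [8, 0, 0],
  ],
  twist=[0, 0, 0, 0, 0],
)

```text
clock: 19.08
position: [0.4574, 0.0536, 0.0567]
ee_rot: [-0.654, -0.269, 0.654, -0.268]
ft_force: [-0.1, 0.8, -0.5]
grip_width: 0.681
```

```bash
python3 go.py .4577 .0535 .0544 135
```

```text
clock 19.08 tcp [0.4574 0.0536 0.0567] jaw -45.34 toolx [-0.001  0.001 -1.   ] F [-0.1  0.8 -0.5] w 0.681 j7 [-0.84  0.18  0.68  2.1  -0.14  0.91 -0.87]
offset mm [ 2.3  0.3 -0.1] dist 2
twist -0.3380686587972832 (alt 179.66193134120272 )
```

send_rows(
  grip=[110, 110, 60, 0, 0],
  offset=[
    [1, 0, 0],
    [2, 0, 0],
    [2, 0, 0],
    [2, 0, 0],
    [2, 0, 0],
  ],
  twist=[0, 0, 0, 0, 0],
)

```text
clock: 19.5
position: [0.4577, 0.0537, 0.0551]
ee_rot: [-0.654, -0.269, 0.654, -0.268]
ft_force: [0.0, 0.1, -0.2]
grip_width: 0.996
```

send_rows(
  grip=[0, 0, 0, 0, 0],
  offset=[
    [0, 0, 0],
    [-20, 0, 0],
    [-55, 0, 0],
    [-90, 0, 0],
    [-125, 0, 0],
  ],
  twist=[0, 0, 0, 0, 0],
)

```text
clock: 19.92
position: [0.4573, 0.0531, 0.1816]
ee_rot: [-0.654, -0.269, 0.654, -0.268]
ft_force: [0.6, 1.1, 0.3]
grip_width: 1.001
```

```bash
python3 go.py .426 .260 .12 5.3;python3 pic.py d9 .456 .053 .06 18
```

```text
clock 19.92 tcp [0.4573 0.0531 0.1816] jaw -45.38 toolx [-0.001  0.    -1.   ] F [0.6 1.1 0.3] w 1.001 j7 [-0.9  -0.03  0.69  1.97  0.02  1.19 -1.01]
offset mm [  61.7 -169.2 -123. ] dist 218
twist -50.679403988412076 (alt 129.32059601158792 )
top crop origin [216 212] scale 10.833333333333334
scene crop origin [204 165] scale 10.833333333333334
```

View pics/d9.png

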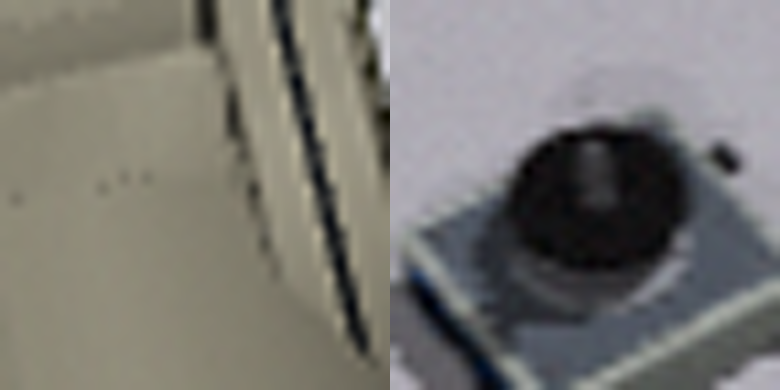

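send_rows(
  grip=[0, 0, 0, 0, 0],
  offset=[
    [0, -28, -20],
    [0, -56, -40],
    [0, -84, -60],
    [0, -112, -80],
    [0, -140, -100],
  ],
  twist=[5, 10, 15, 20, 25],
)

```text
clock: 20.43
position: [0.4297, 0.2249, 0.1799]
ee_rot: [-0.697, -0.12, 0.697, -0.119]
ft_force: [1.3, -0.4, 1.1]
grip_width: 1.002
```

```bash
python3 go.py .426 .260 .10 95.2
```

```text
clock 20.43 tcp [0.4297 0.2249 0.1799] jaw -70.6 toolx [-0.001  0.001 -1.   ] F [ 1.3 -0.4  1.1] w 1.002 j7 [-1.07  0.05  0.51  1.91 -0.03  1.19 -1.78]
offset mm [ 80.  -34.2  -8.2] dist 87
twist 14.203143080983494 (alt -165.7968569190165 )
```

send_rows(
  grip=[0, 0, 0, 0, 0],
  offset=[
    [15, -12, -3],
    [40, -24, -6],
    [70, -34, -8],
    [90, -34, -8],
    [110, -34, -8],
  ],
  twist=[5, 10, 14, 14, 14],
)

```text
clock: 20.85
position: [0.4256, 0.2585, 0.0683]
ee_rot: [-0.706, -0.035, 0.707, -0.035]
ft_force: [-0.8, 0.7, -0.1]
grip_width: 1.0
```

send_rows(
  grip=[0, 0, 0, 0, 0],
  offset=[
    [0, 0, 0],
    [0, 0, 0],
    [0, 0, 0],
    [0, 0, 0],
    [0, 0, 0],
  ],
  twist=[0, 0, 0, 0, 0],
)

```text
clock: 21.27
position: [0.4271, 0.2587, 0.0715]
ee_rot: [0.707, 0.036, -0.706, 0.034]
ft_force: [-0.1, 0.1, 1.1]
grip_width: 1.0
```

```bash
python3 go.py .426 .260 -.0035 95.2;python3 pic.py c1 .426 .26 .03 30
```

```text
clock 21.27 tcp [0.4271 0.2587 0.0715] jaw -84.35 toolx [ 0.001  0.003 -1.   ] F [-0.1  0.1  1.1] w 1.0 j7 [-1.08  0.23  0.49  1.99 -0.13  0.95 -1.99]
offset mm [75.  -1.2  1.1] dist 75
twist 0.44976651674613777 (alt -179.55023348325386 )
top crop origin [128 213] scale 6.5
scene crop origin [165 124] scale 6.5
```

View pics/c1.png

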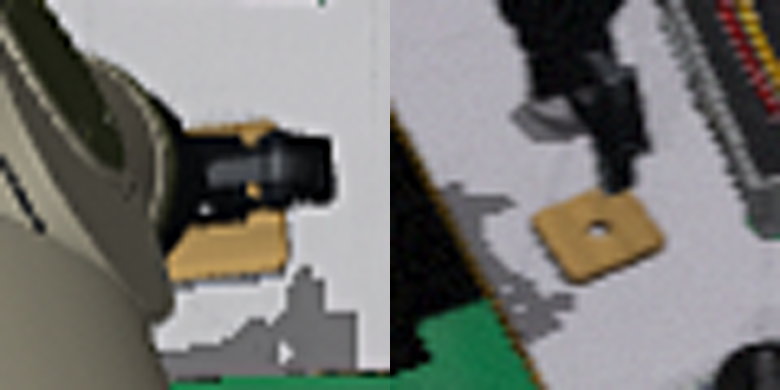

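send_rows(
  grip=[0, 0, 0, 0, 0],
  offset=[
    [15, -1, 1],
    [35, -1, 1],
    [55, -1, 1],
    [68, -1, 1],
    [76, -1, 1],
  ],
  twist=[0.4, 0.4, 0.4, 0.4, 0.4],
)

```text
clock: 21.78
position: [0.4248, 0.2589, -0.0068]
ee_rot: [-0.706, -0.033, 0.707, -0.032]
ft_force: [0.1, -0.1, 0.2]
grip_width: 1.0
```

send_rows(
  grip=[0, 0, 40, 80, 110],
  offset=[
    [0, 0, 0],
    [0, 0, 0],
    [0, 0, 0],
    [0, 0, 0],
    [0, 0, 0],
  ],
  twist=[0, 0, 0, 0, 0],
)

```text
clock: 22.2
position: [0.4259, 0.2597, -0.0044]
ee_rot: [0.707, 0.033, -0.706, 0.032]
ft_force: [-2.0, -1.1, 8.9]
grip_width: 0.737
```

send_rows(
  grip=[110, 110, 110, 110, 110],
  offset=[
    [0, 0, 0],
    [0, 0, 0],
    [0, 0, 0],
    [0, 0, 0],
    [0, 0, 0],
  ],
  twist=[0, 0, 0, 0, 0],
)

```text
clock: 22.62
position: [0.4259, 0.2597, -0.0044]
ee_rot: [0.707, 0.033, -0.706, 0.032]
ft_force: [-2.7, -1.5, 8.3]
grip_width: 0.733
```

```bash
python3 go.py .4577 .0536 .13 99.4;python3 pic.py c2 .426 .26 .03 30
```

```text
clock 22.62 tcp [ 0.4259  0.2597 -0.0044] jaw -84.74 toolx [ 0.     0.002 -1.   ] F [-2.7 -1.5  8.3] w 0.733 j7 [-1.04  0.36  0.46  2.04 -0.22  0.79 -1.93]
offset mm [-134.9  207.9  -12.8] dist 248
twist -4.1399074450240505 (alt 175.86009255497595 )
top crop origin [128 213] scale 6.5
scene crop origin [165 124] scale 6.5
```

View pics/c2.png

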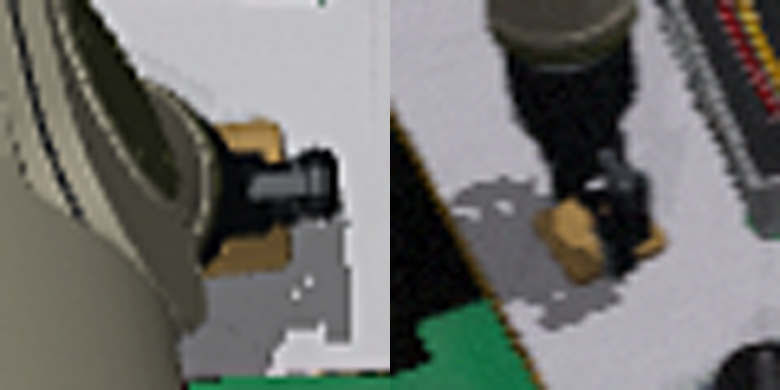

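send_rows(
  grip=[110, 110, 110, 110, 110],
  offset=[
    [-25, 0, 0],
    [-60, 0, 0],
    [-95, 0, 0],
    [-130, 0, 0],
    [-140, 20, -1],
  ],
  twist=[0, 0, 0, 0, 0],
)

```text
clock: 23.13
position: [0.4297, 0.2435, 0.1399]
ee_rot: [0.708, 0.036, -0.704, 0.031]
ft_force: [1.4, -0.0, 0.4]
grip_width: 0.732
```

send_rows(
  grip=[110, 110, 110, 110, 110],
  offset=[
    [0, 35, -2],
    [0, 70, -4],
    [0, 105, -6],
    [0, 140, -9],
    [0, 175, -11],
  ],
  twist=[-5, -12, -19, -26, -33],
)

```text
clock: 23.55
position: [0.455, 0.0687, 0.1349]
ee_rot: [0.67, 0.227, -0.669, 0.226]
ft_force: [-0.1, 0.4, -0.2]
grip_width: 0.728
```

```bash
python3 go.py .4577 .0536 .13 135
```

```text
clock 23.55 tcp [0.455  0.0687 0.1349] jaw -52.6 toolx [ 0.001  0.002 -1.   ] F [-0.1  0.4 -0.2] w 0.728 j7 [-0.88  0.03  0.66  2.03 -0.03  1.08 -1.13]
offset mm [ 4.8 13.7  7. ] dist 16
twist -7.603048229804415 (alt 172.39695177019559 )
```

send_rows(
  grip=[110, 110, 110, 110, 110],
  offset=[
    [0, 13, 6],
    [0, 13, 6],
    [0, 13, 6],
    [0, 13, 6],
    [0, 13, 6],
  ],
  twist=[-5, -7, -7, -7, -7],
)

```text
clock: 23.97
position: [0.4578, 0.0569, 0.1343]
ee_rot: [0.656, 0.266, -0.655, 0.265]
ft_force: [1.0, 0.9, -0.8]
grip_width: 0.732
```

send_rows(
  grip=[110, 110, 110, 110, 110],
  offset=[
    [0, 0, 0],
    [0, 0, 0],
    [0, 0, 0],
    [0, 0, 0],
    [0, 0, 0],
  ],
  twist=[0, 0, 0, 0, 0],
)

```text
clock: 24.38
position: [0.4578, 0.0563, 0.134]
ee_rot: [-0.655, -0.266, 0.656, -0.265]
ft_force: [0.1, 0.2, -0.0]
grip_width: 0.729
```

```bash
python3 go.py .4577 .0536 .13 135;python3 pic.py c3 .456 .053 .08 22
```

```text
clock 24.38 tcp [0.4578 0.0563 0.134 ] jaw -45.92 toolx [-0.001  0.001 -1.   ] F [ 0.1  0.2 -0. ] w 0.729 j7 [-0.86  0.04  0.67  2.03 -0.03  1.08 -0.99]
offset mm [4.  1.9 1.9] dist 5
twist -0.9222575179113619 (alt 179.07774248208864 )
top crop origin [211 208] scale 8.863636363636363
scene crop origin [200 157] scale 8.863636363636363
```

View pics/c3.png

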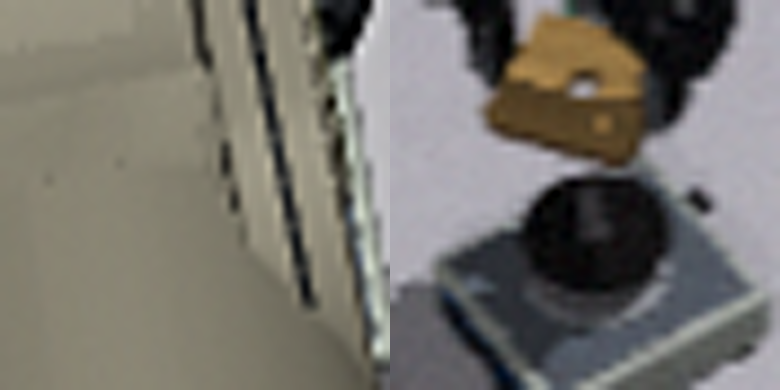

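```bash
cat > g.py <<'E'
from fit import *
import sys
p=np.load('/tmp/scene_c3.npz')['p']; c=proj('scene',[.456,.053,.12]).astype(int); s=20; f=18
im=cv2.resize(p[c[1]-s:c[1]+s,c[0]-s:c[0]+s],None,fx=f,fy=f,interpolation=cv2.INTER_CUBIC); im0=im.copy()
a=np.radians(-45.9);Rz=np.array([[np.cos(a),-np.sin(a),0],[np.sin(a),np.cos(a),0],[0,0,1]])
z0=.134+.0044
for cu,col in [(clip(.032,.004,z0),(255,0,0)),(clip(.032,.004,z0+.008),(0,0,255)),(circ(.007,z0+.008),(0,0,255))]:
    for X in cu@Rz.T+[.4578,.0563,0]:
        q=(proj('scene',X)-c+s+.5)*f; cv2.circle(im,tuple(int(i) for i in q),1,col,-1)
cv2.imwrite('pics/c3o.png',cv2.resize(np.hstack([im0,im]),(800,400)))
E
python3 g.py
```

```text
(no output)
```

View pics/c3o.png

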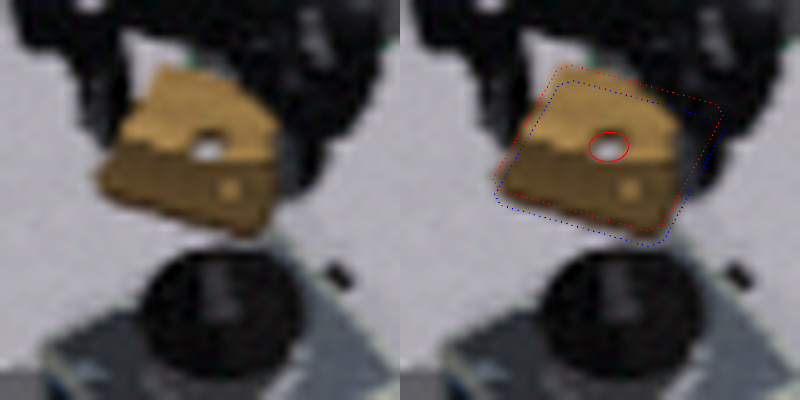

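send_rows(
  grip=[110, 110, 110, 110, 110],
  offset=[
    [8, 1.7, 2.2],
    [20, 1.7, 2.2],
    [32, 1.7, 2.2],
    [42, 1.7, 2.2],
    [42, 1.7, 2.2],
  ],
  twist=[0, 0, 0, 0, 0],
)

```text
clock: 24.9
position: [0.4561, 0.053, 0.09]
ee_rot: [-0.654, -0.266, 0.657, -0.265]
ft_force: [-0.3, 0.4, 0.5]
grip_width: 0.737
```

send_rows(
  grip=[110, 110, 110, 110, 110],
  offset=[
    [0, 0, 0],
    [0, 0, 0],
    [0, 0, 0],
    [0, 0, 0],
    [0, 0, 0],
  ],
  twist=[0, 0, 0, 0, 0],
)

```text
clock: 25.32
position: [0.4576, 0.0536, 0.0925]
ee_rot: [0.656, 0.266, -0.655, 0.265]
ft_force: [0.7, -1.1, -0.2]
grip_width: 0.733
```

```bash
python3 go.py .4574 .0536 .0596 135
```

```text
clock 25.32 tcp [0.4576 0.0536 0.0925] jaw -45.93 toolx [ 0.     0.001 -1.   ] F [ 0.7 -1.1 -0.2] w 0.733 j7 [-0.85  0.11  0.67  2.07 -0.08  0.99 -0.94]
offset mm [32.9 -0.1  0.2] dist 33
twist -0.9274550827993835 (alt 179.07254491720062 )
```

send_rows(
  grip=[110, 110, 110, 110, 110],
  offset=[
    [3, 0, 0],
    [6, 0, 0],
    [9, 0, 0],
    [12, 0, 0],
    [15, 0, 0],
  ],
  twist=[0, 0, 0, 0, 0],
)

```text
clock: 25.73
position: [0.457, 0.0529, 0.0768]
ee_rot: [-0.655, -0.265, 0.656, -0.265]
ft_force: [-6.9, -5.4, 12.6]
grip_width: 0.732
```

send_rows(
  grip=[110, 110, 110, 110, 110],
  offset=[
    [3, 0, 0],
    [6, 0, 0],
    [9, 0, 0],
    [12, 0, 0],
    [14, 0, 0],
  ],
  twist=[0, 0, 0, 0, 0],
)

```text
clock: 26.15
position: [0.4562, 0.0523, 0.0623]
ee_rot: [-0.654, -0.265, 0.657, -0.265]
ft_force: [-5.0, -5.4, 3.6]
grip_width: 0.732
```

```bash
python3 go.py .4574 .0536 .0596 135;python3 pic.py c4 .456 .053 .08 22
```

```text
clock 26.15 tcp [0.4562 0.0523 0.0623] jaw -45.98 toolx [-0.003 -0.001 -1.   ] F [-5.  -5.4  3.6] w 0.732 j7 [-0.83  0.16  0.67  2.1  -0.13  0.92 -0.9 ]
offset mm [ 2.7 -0.1 -1.8] dist 3
twist -0.9817592777732784 (alt 179.01824072222672 )
top crop origin [211 208] scale 8.863636363636363
scene crop origin [200 157] scale 8.863636363636363
```

View pics/c4.png

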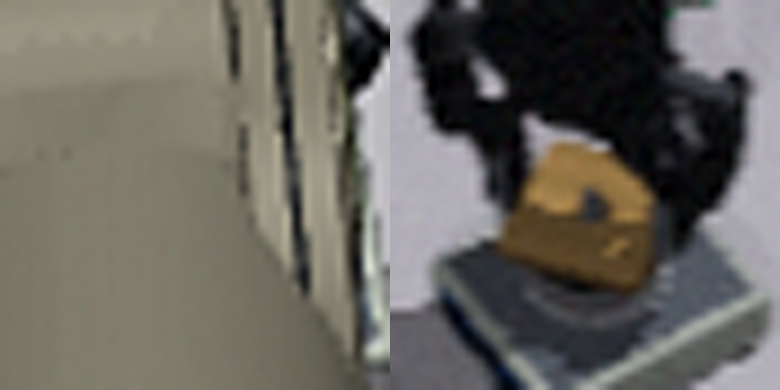

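send_rows(
  grip=[110, 110, 110, 110, 110],
  offset=[
    [0, 0, 1],
    [0, 0, 2],
    [1, 0, 2],
    [2, 0, 2],
    [2, 0, 2],
  ],
  twist=[0, 0, 0, 0, 0],
)

```text
clock: 26.67
position: [0.456, 0.0522, 0.061]
ee_rot: [0.655, 0.266, -0.655, 0.265]
ft_force: [-0.1, 0.1, -0.1]
grip_width: 0.729
```

```bash
python3 go.py .4574 .0536 .0596 135
```

```text
clock 26.67 tcp [0.456  0.0522 0.061 ] jaw -45.92 toolx [-0.     0.001 -1.   ] F [-0.1  0.1 -0.1] w 0.729 j7 [-0.83  0.16  0.67  2.1  -0.13  0.91 -0.89]
offset mm [ 1.4 -0.  -1.9] dist 2
twist -0.9207847886029867 (alt 179.079215211397 )
```

send_rows(
  grip=[110, 110, 60, 0, 0],
  offset=[
    [1, 0, 0],
    [1.2, 0, 0],
    [1.2, 0, 0],
    [1.2, 0, 0],
    [1.2, 0, 0],
  ],
  twist=[0, 0, 0, 0, 0],
)

```text
clock: 27.08
position: [0.456, 0.0523, 0.0599]
ee_rot: [0.655, 0.266, -0.655, 0.265]
ft_force: [0.5, -0.0, 0.2]
grip_width: 0.999
```

send_rows(
  grip=[0, 0, 0, 0, 0],
  offset=[
    [0, 0, 0],
    [-20, 0, 0],
    [-55, 0, 0],
    [-90, 0, 0],
    [-120, 0, 0],
  ],
  twist=[0, 0, 0, 0, 0],
)

```text
clock: 27.5
position: [0.4561, 0.0517, 0.182]
ee_rot: [0.656, 0.265, -0.655, 0.265]
ft_force: [1.3, 0.4, -0.2]
grip_width: 1.006
```

```bash
python3 go.py .440 -.2634 .15 135;python3 pic.py c5 .456 .053 .06 18
```

```text
clock 27.5 tcp [0.4561 0.0517 0.182 ] jaw -45.97 toolx [ 0.     0.001 -1.   ] F [ 1.3  0.4 -0.2] w 1.006 j7 [-0.88 -0.04  0.67  1.98  0.02  1.19 -1.02]
offset mm [ 31.6 215.4 230.6] dist 317
twist -0.9674429964392175 (alt 179.03255700356078 )
top crop origin [216 212] scale 10.833333333333334
scene crop origin [204 165] scale 10.833333333333334
```

View pics/c5.png

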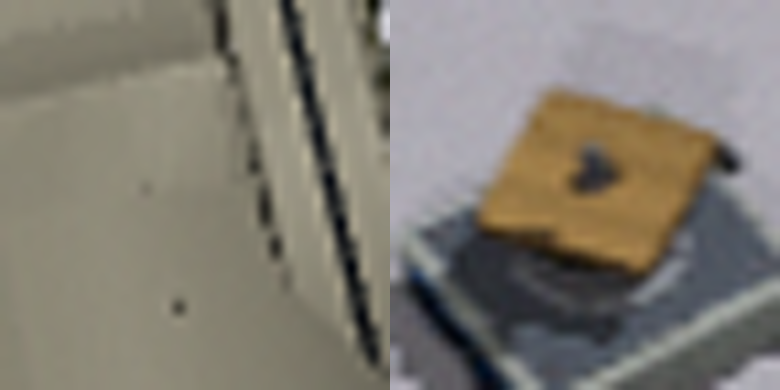

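send_rows(
  grip=[0, 0, 0, 0, 0],
  offset=[
    [0, 22, 23],
    [0, 43, 46],
    [0, 65, 69],
    [0, 86, 92],
    [0, 108, 115],
  ],
  twist=[-4, -9, -14, -18, -23],
)

```text
clock: 28.02
position: [0.4479, -0.1069, 0.1795]
ee_rot: [0.589, 0.392, -0.589, 0.391]
ft_force: [0.4, 1.0, -0.9]
grip_width: 1.004
```

```bash
python3 go.py .440 -.2635 .15 0
```

```text
clock 28.02 tcp [ 0.4479 -0.1069  0.1795] jaw -22.72 toolx [-0.     0.001 -1.   ] F [ 0.4  1.  -0.9] w 1.004 j7 [-0.74 -0.04  0.87  1.98  0.04  1.19 -0.28]
offset mm [ 29.3  53.2 147.6] dist 160
twist -22.724956880235567 (alt 157.27504311976443 )
```

send_rows(
  grip=[0, 0, 0, 0, 0],
  offset=[
    [0, 11, 30],
    [10, 22, 60],
    [20, 33, 90],
    [30, 44, 120],
    [40, 53, 147],
  ],
  twist=[-4, -9, -14, -18, -22.5],
)

```text
clock: 28.43
position: [0.4408, -0.2563, 0.1414]
ee_rot: [0.505, 0.495, -0.505, 0.495]
ft_force: [1.5, 0.5, 0.7]
grip_width: 0.998
```

send_rows(
  grip=[0, 0, 0, 0, 0],
  offset=[
    [15, 0, 0],
    [35, 0, 0],
    [55, 0, 0],
    [70, 0, 0],
    [70, 0, 0],
  ],
  twist=[0, 0, 0, 0, 0],
)

```text
clock: 28.85
position: [0.4388, -0.2543, 0.0691]
ee_rot: [-0.505, -0.496, 0.507, -0.492]
ft_force: [-0.7, 0.3, -0.6]
grip_width: 1.004
```

```bash
python3 go.py .440 -.2635 .006 0;python3 pic.py w1 .44 -.263 .05 30
```

```text
clock 28.85 tcp [ 0.4388 -0.2543  0.0691] jaw -1.4 toolx [-0.005  0.002 -1.   ] F [-0.7  0.3 -0.6] w 1.004 j7 [-0.38  0.35  0.94  1.98 -0.34  0.98  0.71]
offset mm [63.1  1.8  9.3] dist 64
twist -1.3960576856355402 (alt 178.60394231436447 )
top crop origin [322 204] scale 6.5
scene crop origin [226 222] scale 6.5
```

View pics/w1.png

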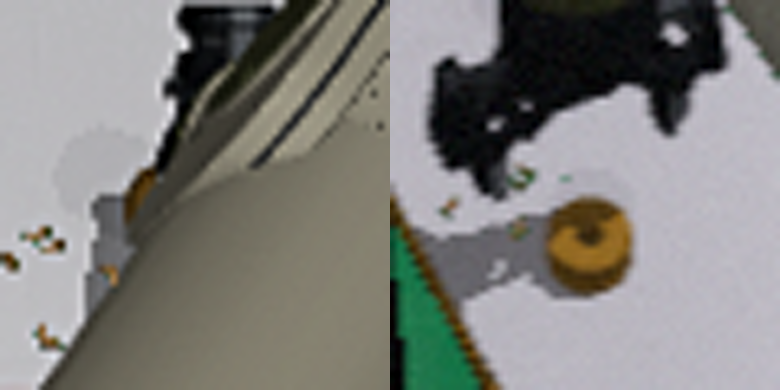

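send_rows(
  grip=[0, 0, 0, 0, 0],
  offset=[
    [0, 1, 9],
    [5, 1, 9],
    [15, 1, 9],
    [25, 1, 9],
    [25, 1, 9],
  ],
  twist=[-1, -1, -1, -1, -1],
)

```text
clock: 29.37
position: [0.4405, -0.2629, 0.045]
ee_rot: [-0.501, -0.5, 0.502, -0.497]
ft_force: [-0.4, -0.1, 0.8]
grip_width: 1.0
```

send_rows(
  grip=[0, 0, 0, 0, 0],
  offset=[
    [0, 0, 0],
    [0, 0, 0],
    [0, 0, 0],
    [0, 0, 0],
    [0, 0, 0],
  ],
  twist=[0, 0, 0, 0, 0],
)

```text
clock: 29.78
position: [0.4416, -0.264, 0.0472]
ee_rot: [0.502, 0.499, -0.501, 0.498]
ft_force: [0.5, 0.0, 0.2]
grip_width: 1.002
```

```bash
python3 go.py .440 -.2635 .004 0;python3 pic.py w2 .44 -.263 .03 22
```

```text
clock 29.78 tcp [ 0.4416 -0.264   0.0472] jaw -0.38 toolx [-0.     0.001 -1.   ] F [0.5 0.  0.2] w 1.002 j7 [-0.32  0.4   0.9   1.98 -0.39  0.94  0.77]
offset mm [43.2 -1.6 -0.5] dist 43
twist -0.3829929498494664 (alt 179.61700705015053 )
top crop origin [328 213] scale 8.863636363636363
scene crop origin [234 234] scale 8.863636363636363
```

View pics/w2.png

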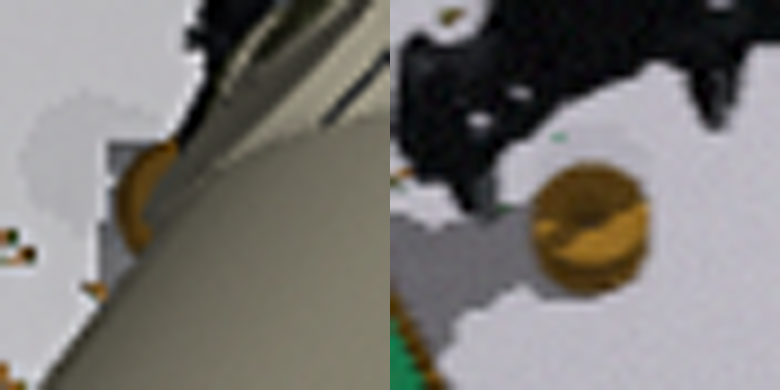

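send_rows(
  grip=[0, 0, 0, 0, 0],
  offset=[
    [10, -1, 0],
    [22, -1, 0],
    [34, -1, 0],
    [43, -1, 0],
    [43, -1, 0],
  ],
  twist=[0, 0, 0, 0, 0],
)

```text
clock: 30.3
position: [0.4389, -0.2634, 0.0015]
ee_rot: [-0.501, -0.5, 0.502, -0.497]
ft_force: [-0.7, -0.9, 0.2]
grip_width: 0.998
```

send_rows(
  grip=[0, 60, 110, 160, 200],
  offset=[
    [0, 0, 0],
    [0, 0, 0],
    [0, 0, 0],
    [0, 0, 0],
    [0, 0, 0],
  ],
  twist=[0, 0, 0, 0, 0],
  newtons=50,
)

```text
clock: 30.72
position: [0.4407, -0.2641, 0.0046]
ee_rot: [0.502, 0.499, -0.501, 0.498]
ft_force: [-5.9, 4.7, 18.3]
grip_width: 0.49
```

send_rows(
  grip=[200, 200, 200, 200, 200],
  offset=[
    [0, 0, 0],
    [0, 0, 0],
    [0, 0, 0],
    [0, 0, 0],
    [0, 0, 0],
  ],
  twist=[0, 0, 0, 0, 0],
)

```text
clock: 31.13
position: [0.4407, -0.2641, 0.0047]
ee_rot: [0.502, 0.499, -0.501, 0.498]
ft_force: [-1.8, 1.7, 8.3]
grip_width: 0.484
```

```bash
python3 go.py .4565 .053 .15 135;python3 pic.py w3 .44 -.263 .03 22
```

```text
clock 31.13 tcp [ 0.4407 -0.2641  0.0047] jaw -0.38 toolx [ 0.     0.001 -1.   ] F [-1.8  1.7  8.3] w 0.484 j7 [-0.26  0.47  0.84  2.01 -0.46  0.87  0.83]
offset mm [-144.9   13.7 -317.4] dist 349
twist 44.62208850088348 (alt -135.37791149911652 )
top crop origin [328 213] scale 8.863636363636363
scene crop origin [234 234] scale 8.863636363636363
```

View pics/w3.png

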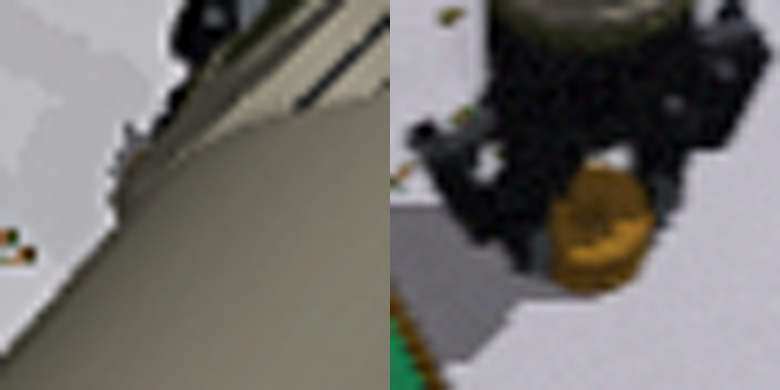

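send_rows(
  grip=[200, 200, 200, 200, 200],
  offset=[
    [-25, 0, 0],
    [-55, 0, 0],
    [-85, 0, 0],
    [-115, 0, -10],
    [-135, 0, -40],
  ],
  twist=[0, 0, 0, 0, 0],
)

```text
clock: 31.65
position: [0.4405, -0.2279, 0.1416]
ee_rot: [-0.503, -0.496, 0.503, -0.498]
ft_force: [0.9, 0.7, -0.5]
grip_width: 0.488
```

send_rows(
  grip=[200, 200, 200, 200, 200],
  offset=[
    [0, 1, -34],
    [0, 3, -68],
    [0, 4, -102],
    [0, 6, -136],
    [0, 8, -170],
  ],
  twist=[5, 10, 14, 18, 22],
)

```text
clock: 32.07
position: [0.4494, -0.052, 0.1393]
ee_rot: [0.589, 0.393, -0.588, 0.392]
ft_force: [0.9, -0.1, -1.9]
grip_width: 0.488
```

```bash
python3 go.py .4565 .053 .14 135
```

```text
clock 32.07 tcp [ 0.4494 -0.052   0.1393] jaw -22.59 toolx [-0.     0.003 -1.   ] F [ 0.9 -0.1 -1.9] w 0.488 j7 [-0.89 -0.01  0.93  2.05  0.    1.1  -0.36]
offset mm [ -0.5 -33.8 -99.6] dist 105
twist 22.408969461339325 (alt -157.59103053866068 )
```

send_rows(
  grip=[200, 200, 200, 200, 200],
  offset=[
    [0, -10, -30],
    [0, -20, -60],
    [0, -30, -85],
    [0, -32, -96],
    [0, -32, -96],
  ],
  twist=[5, 10, 15, 20, 22],
)

```text
clock: 32.48
position: [0.4567, 0.0501, 0.1391]
ee_rot: [-0.652, -0.275, 0.652, -0.273]
ft_force: [0.2, -0.6, -3.2]
grip_width: 0.49
```

send_rows(
  grip=[200, 200, 200, 200, 200],
  offset=[
    [0, 0, 0],
    [0, 0, 0],
    [0, 0, 0],
    [0, 0, 0],
    [0, 0, 0],
  ],
  twist=[0, 0, 0, 0, 0],
)

```text
clock: 32.9
position: [0.4568, 0.0463, 0.1392]
ee_rot: [-0.652, -0.275, 0.652, -0.274]
ft_force: [-0.1, -0.5, -3.0]
grip_width: 0.488
```

```bash
python3 go.py .4565 .053 .0767 135;python3 pic.py w4 .456 .053 .09 22; python3 - <<'E'
from fit import *
o=monitor.get_obs()['position']
p=np.load('/tmp/scene_w4.npz')['p']; c=proj('scene',[.456,.053,.11]).astype(int); s=22; f=18
im=cv2.resize(p[c[1]-s:c[1]+s,c[0]-s:c[0]+s],None,fx=f,fy=f,interpolation=cv2.INTER_CUBIC); im0=im.copy()
z0=o[2]-.0047
for cu,col,(x,y) in [(circ(.022,z0),(255,0,0),o[:2]),(circ(.022,z0+.024),(0,0,255),o[:2]),(circ(.007,z0+.024),(0,0,255),o[:2]),(circ(.0025,.088),(0,255,0),(.4565,.053)),(circ(.005,.075),(0,255,0),(.4565,.053))]:
    for X in cu+[x,y,0]:
        q=(proj('scene',X)-c+s+.5)*f; cv2.circle(im,tuple(int(i) for i in q),1,col,-1)
cv2.imwrite('pics/w4o.png',cv2.resize(np.hstack([im0,im]),(800,400)))
E
```

```text
clock 32.9 tcp [0.4568 0.0463 0.1392] jaw -44.4 toolx [-0.001  0.001 -1.   ] F [-0.1 -0.5 -3. ] w 0.488 j7 [-1.    0.02  0.82  2.03 -0.02  1.09 -0.94]
offset mm [62.5 -4.8 -4.5] dist 63
twist 0.6013387494208473 (alt -179.39866125057915 )
top crop origin [211 207] scale 8.863636363636363
scene crop origin [200 155] scale 8.863636363636363
```

View pics/w4o.png

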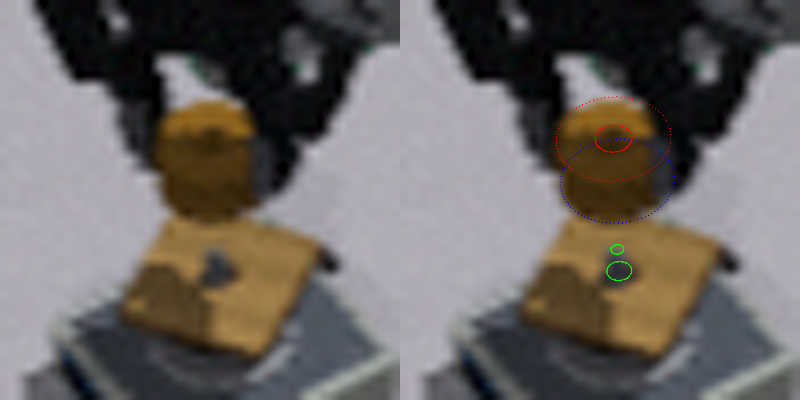

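send_rows(
  grip=[200, 200, 200, 200, 200],
  offset=[
    [5, -5, -4.5],
    [15, -5, -4.5],
    [25, -5, -4.5],
    [38, -5, -4.5],
    [38, -5, -4.5],
  ],
  twist=[0, 0, 0, 0, 0],
)

```text
clock: 33.42
position: [0.4547, 0.0531, 0.0984]
ee_rot: [-0.65, -0.274, 0.653, -0.274]
ft_force: [-0.5, 0.6, -3.4]
grip_width: 0.492
```

send_rows(
  grip=[200, 200, 200, 200, 200],
  offset=[
    [0, 0, 0],
    [0, 0, 0],
    [0, 0, 0],
    [0, 0, 0],
    [0, 0, 0],
  ],
  twist=[0, 0, 0, 0, 0],
)

```text
clock: 33.83
position: [0.4567, 0.0536, 0.1016]
ee_rot: [0.652, 0.275, -0.652, 0.274]
ft_force: [0.6, -0.3, -2.8]
grip_width: 0.489
```

```bash
python3 go.py .4563 .053 .0767 135;python3 pic.py w5 .456 .053 .09 18
```

```text
clock 33.83 tcp [0.4567 0.0536 0.1016] jaw -44.39 toolx [ 0.     0.002 -1.   ] F [ 0.6 -0.3 -2.8] w 0.489 j7 [-0.99  0.1   0.82  2.07 -0.08  1.01 -0.9 ]
offset mm [24.9  0.2  0.7] dist 25
twist 0.6123990734710674 (alt -179.38760092652893 )
top crop origin [215 211] scale 10.833333333333334
scene crop origin [204 159] scale 10.833333333333334
```

View pics/w5.png

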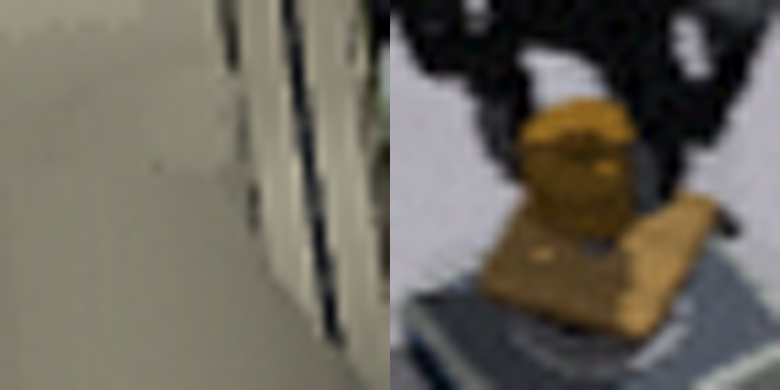

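send_rows(
  grip=[200, 200, 200, 200, 200],
  offset=[
    [3, 0, 0.5],
    [6, 0, 0.5],
    [9, 0, 0.5],
    [12, 0, 0.5],
    [14, 0, 0.5],
  ],
  twist=[0, 0, 0, 0, 0],
)

```text
clock: 34.35
position: [0.4558, 0.0531, 0.0867]
ee_rot: [-0.652, -0.274, 0.652, -0.274]
ft_force: [0.7, 1.0, -2.0]
grip_width: 0.49
```

```bash
python3 go.py .4563 .053 .0767 135
```

```text
clock 34.35 tcp [0.4558 0.0531 0.0867] jaw -44.39 toolx [-0.001  0.001 -1.   ] F [ 0.7  1.  -2. ] w 0.49 j7 [-0.98  0.13  0.82  2.09 -0.11  0.97 -0.88]
offset mm [10.   0.4 -0.3] dist 10
twist 0.6105587597300541 (alt -179.38944124026995 )
```

Underside is about 82 mm high, below the post tip, with no contact force. Continuing.

send_rows(
  grip=[200, 200, 200, 200, 200],
  offset=[
    [2, 0, 0],
    [4, 0, 0],
    [6, 0, 0],
    [8, 0, 0],
    [8, 0, 0],
  ],
  twist=[0, 0, 0, 0, 0],
)

```text
clock: 34.77
position: [0.4559, 0.0531, 0.0789]
ee_rot: [-0.652, -0.274, 0.652, -0.274]
ft_force: [-0.8, 0.4, -3.3]
grip_width: 0.49
```

```bash
python3 go.py .4563 .053 .0767 135
```

```text
clock 34.77 tcp [0.4559 0.0531 0.0789] jaw -44.39 toolx [-0.001  0.001 -1.   ] F [-0.8  0.4 -3.3] w 0.49 j7 [-0.97  0.14  0.82  2.09 -0.13  0.96 -0.86]
offset mm [ 2.2  0.4 -0.2] dist 2
twist 0.6107976739750711 (alt -179.38920232602493 )
```

send_rows(
  grip=[200, 200, 200, 200, 200],
  offset=[
    [1, 0, 0],
    [2, 0, 0],
    [2, 0, 0],
    [2, 0, 0],
    [2, 0, 0],
  ],
  twist=[0, 0, 0, 0, 0],
)

```text
clock: 35.18
position: [0.4561, 0.0532, 0.0773]
ee_rot: [-0.652, -0.275, 0.652, -0.274]
ft_force: [0.0, -0.2, -1.7]
grip_width: 0.485
```

```bash
python3 go.py .4563 .053 .0767 135;python3 pic.py w6 .456 .053 .09 18
```

```text
clock 35.18 tcp [0.4561 0.0532 0.0773] jaw -44.38 toolx [-0.001  0.001 -1.   ] F [ 0.  -0.2 -1.7] w 0.485 j7 [-0.97  0.15  0.82  2.09 -0.13  0.95 -0.86]
offset mm [0.6 0.3 0. ] dist 1
twist 0.6166499268219923 (alt -179.383350073178 )
top crop origin [215 211] scale 10.833333333333334
scene crop origin [204 159] scale 10.833333333333334
```

View pics/w6.png

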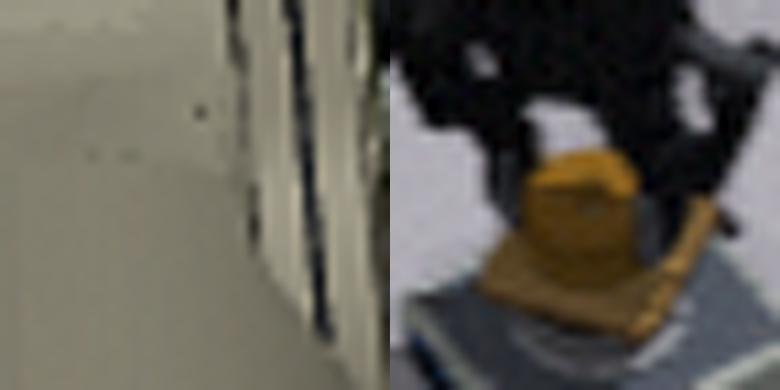

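send_rows(
  grip=[200, 140, 80, 0, 0],
  offset=[
    [0.5, 0, 0],
    [0.5, 0, 0],
    [0.5, 0, 0],
    [0.5, 0, 0],
    [0.5, 0, 0],
  ],
  twist=[0, 0, 0, 0, 0],
)

```text
clock: 35.7
position: [0.4563, 0.0532, 0.0769]
ee_rot: [0.652, 0.274, -0.652, 0.274]
ft_force: [1.0, -0.7, 0.2]
grip_width: 0.894
```

send_rows(
  grip=[0, 0, 0, 0, 0],
  offset=[
    [0, 0, 0],
    [-20, 0, 0],
    [-55, 0, 0],
    [-90, 0, 0],
    [-120, 0, 0],
  ],
  twist=[0, 0, 0, 0, 0],
)

```text
clock: 36.12
position: [0.4563, 0.0526, 0.1989]
ee_rot: [0.652, 0.274, -0.652, 0.273]
ft_force: [1.0, -0.2, -0.3]
grip_width: 1.004
```

send_rows(
  grip=[0, 0, 0, 0, 0],
  offset=[
    [0, 25, 25],
    [0, 50, 50],
    [0, 75, 75],
    [0, 100, 100],
    [0, 125, 125],
  ],
  twist=[0, 0, 0, 0, 0],
)

```text
clock: 36.53
position: [0.4578, -0.1254, 0.1969]
ee_rot: [0.652, 0.275, -0.651, 0.274]
ft_force: [0.8, 0.2, -0.2]
grip_width: 1.002
```

send_rows(
  grip=[0, 0, 0, 0, 0],
  offset=[
    [0, 0, 0],
    [0, 0, 0],
    [0, 0, 0],
    [0, 0, 0],
    [0, 0, 0],
  ],
  twist=[0, 0, 0, 0, 0],
)

```text
clock: 36.95
position: [0.4582, -0.1226, 0.1965]
ee_rot: [-0.652, -0.275, 0.652, -0.274]
ft_force: [-0.5, 0.5, -0.9]
grip_width: 0.998
```

```bash
python3 go.py .4563 .053 .0767 135;python3 pic.py e1 .456 .053 .06 18; python3 - <<'E'
from fit import *
imgs={n:np.load(f'/tmp/{n}_e1.npz')['p'] for n in ['top','scene']}
for n in imgs:
    r,f=fit([circ(.022,.096)],[n],imgs,.456,.053,[0],.008); print('weight',n,r[:2].round(4))
    r,f=fit([clip(.032,.004,.072)],[n],imgs,.456,.053,np.radians([40,45,50]),.008); print('coupon',n,r[:2].round(4),np.degrees(r[2]))
C=cloud('scene',np.load('/tmp/scene_e1.npz')['d']); m=np.hypot(C[...,0]-.456,C[...,1]-.053)<.018; print('top z',np.percentile(C[m][:,2],[10,50,90]).round(4))
cv2.imwrite('pics/top_e1.png',cv2.resize(imgs['top'][130:290,80:460],None,fx=2,fy=2))
E
```

```text
clock 36.95 tcp [ 0.4582 -0.1226  0.1965] jaw -44.27 toolx [-0.001  0.001 -1.   ] F [-0.5  0.5 -0.9] w 0.998 j7 [-0.88 -0.03  1.05  1.93  0.03  1.23 -0.61]
offset mm [ 120.  -123.8 -124.3] dist 213
twist 0.7300640009514154 (alt -179.26993599904858 )
top crop origin [216 212] scale 10.833333333333334
scene crop origin [204 165] scale 10.833333333333334
weight top [0.4565 0.0531]
coupon top [0.4572 0.0558] 43.729059277132855
weight scene [0.4658 0.0697]
coupon scene [0.4644 0.0588] 44.035466225580784
top z [-0.7985 -0.7735  0.0952]
```

View pics/e1.png

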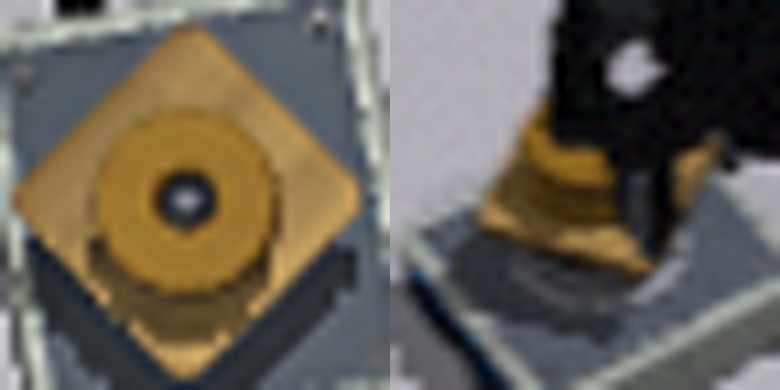

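View pics/top_e1.png

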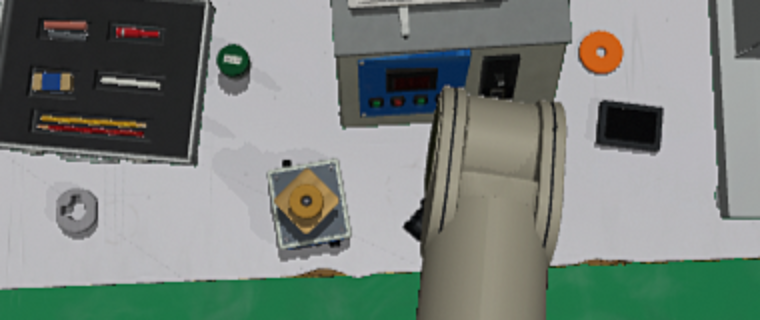

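send_rows(
  grip=[0, 0, 0, 0, 0],
  offset=[
    [0, 20, 20],
    [0, 40, 40],
    [0, 60, 60],
    [0, 70, 70],
    [0, 70, 70],
  ],
  twist=[0, 0, 0, 0, 0],
)

```text
clock: 37.47
position: [0.4585, -0.2257, 0.1965]
ee_rot: [-0.652, -0.273, 0.653, -0.273]
ft_force: [-0.4, 0.6, -0.1]
grip_width: 0.998
```

send_rows(
  grip=[0, 0, 0, 0, 0],
  offset=[
    [0, 0, 0],
    [0, 0, 0],
    [0, 0, 0],
    [0, 0, 0],
    [0, 0, 0],
  ],
  twist=[0, 0, 0, 0, 0],
)

```text
clock: 37.88
position: [0.4594, -0.2218, 0.1965]
ee_rot: [0.652, 0.275, -0.651, 0.274]
ft_force: [0.2, 0.1, 0.1]
grip_width: 0.997
```

```bash
python3 go.py .4563 .053 .0767 135;python3 pic.py e2 .456 .053 .06 18; python3 - <<'E'
from fit import *
imgs={n:np.load(f'/tmp/{n}_e2.npz')['p'] for n in ['top','scene']}
for n in imgs:
    for z in (.092,.096,.100):
        r,f=fit([circ(.022,z)],[n],imgs,.456,.053,[0],.008); print('weight',n,z,r[:2].round(4),round(f,2))
for n in imgs:
    C=cloud(n,np.load(f'/tmp/{n}_e2.npz')['d']); rr=np.hypot(C[...,0]-.4565,C[...,1]-.053); 
    m=(rr<.018)&(rr>.009)&(C[...,2]>.08); P=C[m]; print(n,'weight top z',np.median(P[:,2]).round(4))
    m=(rr<.031)&(rr>.025)&(C[...,2]>.06)&(C[...,2]<.085); P=C[m]; print(n,'coupon z',np.median(P[:,2]).round(4),np.linalg.lstsq(np.c_[P[:,:2]-[.4565,.053],np.ones(len(P))],P[:,2],rcond=None)[0].round(3),len(P))
E
```

```text
clock 37.88 tcp [ 0.4594 -0.2218  0.1965] jaw -44.3 toolx [-0.     0.002 -1.   ] F [0.2 0.1 0.1] w 0.997 j7 [-0.69  0.16  1.16  1.85 -0.16  1.23 -0.25]
offset mm [ 120.3 -193.9 -194.4] dist 300
twist 0.7033601174865112 (alt -179.2966398825135 )
top crop origin [216 212] scale 10.833333333333334
scene crop origin [204 165] scale 10.833333333333334
weight top 0.092 [0.4568 0.0533] -3.05
weight top 0.096 [0.4565 0.0531] -3.05
weight top 0.1 [0.4564 0.0528] -3.05
weight scene 0.092 [0.4559 0.0561] -4.21
weight scene 0.096 [0.4547 0.0527] -4.21
weight scene 0.1 [0.4537 0.0494] -4.21
top weight top z 0.0963
top coupon z 0.0725 [-0.007 -0.001  0.072] 145
scene weight top z 0.0954
scene coupon z 0.0716 [0.039 0.027 0.071] 53
```

View pics/e2.png

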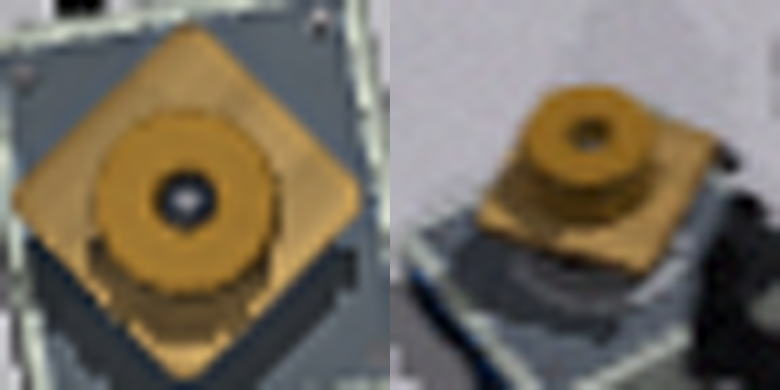

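The weight's top face is at 96 mm and the coupon's at 72 mm, as expected for a full stack. Everything looks flat and centred, and the arm is clear, so I'm handing in.

```bash
python3 -c "
from h import *
print(manip.hand_in())"
```

```text
the job is handed in; nothing more can be done
None
```

I set up the drive and handed the job in at about 38 s of the 115 s. `hand_in` gives no verdict, so this rests on my own last checks.

**What I did:** I seated the hub with opposite keyways on the spindle. Then I laid the black rubber disc, the coupon (light decor face up) and the brass weight over the post, in that order.

**Last checks:**
- **Heights:** by depth the weight's top face is at 95–96 mm (96 expected) and the coupon's at 72 mm (72 expected).
- **Flatness and centring:** in the pictures both lie flat, with the post in the middle of the weight's hole.
- **Clearance:** the gripper is open and away from the stack with no force reading. In the last full top view the pot, the tile and the other hub look to be where they were; I did not measure them.

**What went wrong or disagreed:**
- **Disc grasp:** the first try was too high and the fingers pressed on top of the disc with about 39 N. I opened at once; the disc had not moved, and I regripped lower.
- **Side contact:** the hub and the coupon each brushed the spindle on the way down. The hub's side load was about 8 N, with 18 N upward as it seated. The coupon's was about 9 N with 13 N upward, and I took it off before letting go.
- **Camera mismatch:** the two cameras disagreed by up to about 8 mm in y.
- **Coupon position:** the top camera puts it about 2–3 mm from the weight's centre, which I took as within the 4 mm limit.
- **Coupon tilt:** the top camera's depth shows it level (0.007 rad). The scene camera's fit, on only 53 points, gave about 0.05 rad, under the 0.07 limit but not a close match.

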